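# Swing the mitre jig's arm one index hole over

## Task

Set the mitre jig for its next cut: hook a fingertip under the yellow pull ring of the index pin, lift the pin out of its hole against the spring, swing the arm exactly one hole over towards the side where the brown wooden block lies on the bed, and let the pin drop fully home in that hole, then take the fingers out of the ring. Work gently with the fingers only hooked under the ring, never pinching it, and leave the wooden block, the red bar, the air coupler and the oil bottle where they are.

Things in the scene. Friction and masses are not known exactly. Their poses are not given: they have to be found in the camera images.
- jig: mitre jig fixed to the bench: blue bed 110 x 340 mm, top 30 mm up, upright fence at its back; in front a flush aluminium sector plate, radius 185 mm, with 5 index holes 20 degrees apart on a 150 mm radius round the pivot. Origin: on the bench under the pivot; x from pivot to fence, y left along the bed, z up; the front (-x) looks at the robot, yaw within 0.3 rad
- pivot (a point): the arm's pivot axis, 30 mm above the bench; axes as the jig. A saw guide of two upright plates stands on the arm 33 to 77 mm from the pivot, its top 106 mm above the bench
- swing_arm (a joint): angle (rad) of the grey arm (34 mm wide, top 46 mm above the bench, reaching 217 mm from the pivot). 0 = straight out to the jig's -x: it starts there, pin in the middle hole; grows as the free end swings to the jig's +y. Holes at 0, +-0.349, +-0.698. Turns with about 1 N at the ring, but is locked (play about 0.01 rad) while the pin is in a hole
- index_pin (a joint): lift (m) of the spring pin, sliding straight up in a sleeve on the arm 150 mm from the pivot (sleeve 28 mm thick, top 64 mm above the bench). 0 = home in a hole; clear of the hole above 0.012; stop at 0.028. Spring: about 4 N down at 0, 8 N at the top. Let down between holes it stands on the plate at about 0.012 and rides along until it drops into the next hole
- pull_ring: yellow ring on top of the pin: rounded rectangle of 9 mm bar, opening 55 mm wide, 44 mm high. Origin: centre of the opening, 98 mm above the bench with the pin home. x along the arm to the pivot, y across it, z up. It leans back: top bar 22 mm above and 15 mm to +x of the origin, bottom bar 22 mm below and 15 mm to -x; a finger from the arm's free end, pointing 45 degrees down, goes through
- block_centre (a point): centre of the brown wooden block, 45 x 76 x 30 mm, lying on the bed in front of the fence, to the left or to the right of the pivot: the arm shall go to its side; its long side lies along its own y
- bar_centre (a point): centre of the brick-red polishing bar, 43 x 106 x 33 mm, lying on the bed at the other side; its long side lies along its own y
- coupler_centre (a point): centre of a silver and brass quick air coupler, 26 x 88 x 26 mm, lying on the bench to the right of the sector plate; its length lies along its own y
- bottle_centre (a point): a white oil bottle with a red spout, 37 x 53 x 146 mm, standing on the bench to the left of the sector plate; the point is on its axis, 50 mm above its foot
Things that resemble listed ones, but are neither listed nor needed, are in the scene too. What is shaped like the part that bears block_centre but pink or purple is not meant.

How it is judged (in metres and radians):
On the way, in this order (a step that is already met when the one before it is completed fails the run):
1. the pin is lifted clear of the middle hole by its ring, the arm still standing there (value of joint index_pin above 0.0125 m and contact force between the fingers and pull_ring above 1 N and value of joint swing_arm between -0.15 and 0.15 rad), for 0.1 s.
2. the arm is swung towards the wooden block's side with the pin out of the holes (value of joint index_pin above 0.008 m and ((y of block_centre in the frame of jig above 0 m and value of joint swing_arm between 0.16 and 0.6 rad) or (y of block_centre in the frame of jig below 0 m and value of joint swing_arm between -0.6 and -0.16 rad))).
3. the pin has dropped home in the next hole on that side (((y of block_centre in the frame of jig above 0 m and value of joint swing_arm between 0.319 and 0.379 rad) or (y of block_centre in the frame of jig below 0 m and value of joint swing_arm between -0.379 and -0.319 rad)) and value of joint index_pin below 0.002 m), for 0.2 s.
At the end, for the whole second after the job is handed in: the arm stands in the first hole from the middle on the wooden block's side (within 0.03 rad of 0.349 rad that way), the pin is home (within 2 mm), and the block, bar, coupler and bottle are within 15 mm of where they were, the bottle upright (all of step 3 and distance of each of block_centre, bar_centre, coupler_centre, bottle_centre from where it was at the start of the episode below 0.015 m and angle between bottle_centre's own z axis and vertical below 0.15 rad); the robot touches nothing.
It fails at once if the wooden block is shoved, lifted or tipped (centre moved more than 15 mm) (distance of block_centre from where it was at the start of the episode above 0.015 m).
It fails at once if the red bar is shoved, lifted or tipped (centre moved more than 15 mm) (distance of bar_centre from where it was at the start of the episode above 0.015 m).
It fails at once if the coupler is shoved, lifted or tipped (centre moved more than 15 mm) (distance of coupler_centre from where it was at the start of the episode above 0.015 m).
It fails at once if the oil bottle is shoved, lifted or tipped (centre moved more than 15 mm) (distance of bottle_centre from where it was at the start of the episode above 0.015 m).
It fails at once if the ring is gripped or wrenched (more than 35 N from the fingers) (contact force between the fingers and pull_ring above 35 N).
It also fails if it takes over 51 s, if anything falls off the work surface, if the arm or the gripper's body presses on something with over 40 N, if the wrist force passes 120 N, or if a joint passes its speed limit or range.

## Robot

A 6-joint arm with a two-finger parallel gripper is mounted at the origin on a cart in front of the work surface, level with it; the furniture and walls round the work are solid. World frame = base frame: x ahead of the robot, y to its left, z up, the work surface at z = 0. Lengths are in mm, angles in rad, forces in N, time in s.
With the tool pointing down it reaches from about 350 to 975 mm from the base axis. Payload 7.1 kg.
Tool frame: the origin (TCP) lies midway between the tips of the shut fingers; the grasp point (between the pads) lies 19 mm behind it; z points along the fingers, y is the line along which they close (so a half turn about z gives the same grasp; the last joint's range is limited). The gripper opens to 88 mm and grips with 3 to 60 N. Pads are 20 mm wide; open, the fingers measure 115 mm over their backs; the gripper's body (75 mm by 178 mm) begins 61 mm behind the grasp point.
Start: joints at [-1.362, 0.423, 1.63, -0, 1.089, -0.019], TCP at [141.166, -608.832, 187.175] pointing down, gripper open.
Joint ranges: [-3, 3], [-0.9, 2.11], [0.09, 2.58], [-1.31, 4.45], [0.11, 2.69], [-2.54, 2.54]. Speed limits (rad/s): [2.39, 2.39, 3.01, 3.14, 3.14, 3.14].

## Interface

Orientations are given as a rotation vector (axis times angle).
In Python, from workcell import ctrl gives the robot as it stands. The module is installed in compiled form; this text tells all that it offers.
- The arm moves only by the tool servo_tool, never from a script. Its argument "increments" is a list of rows, each a list of 7 numbers: the shift along the world's x, y, z in cm, then the turn, a rotation vector about the world's x, y, z in degrees, then the opening, from -1 (shut) to 1 (fully open). A call has 1 to 20 rows; each row is the pose to reach, as a shift and turn from the pose commanded when the call began; what a row does not reach only later rows make up. A row lasts 1/12 s, in which the tool goes at most 41.7 mm and 7.16 degrees, less where a joint would pass 70% of its speed; a pose out of reach is approached as far as the arm can. A call with a gripper value outside its range is refused whole. The fingers move at their own pace and stop on an object; the grip force is fixed at half the most. Time passes only in rows, so rows that repeat a pose let the fingers close. It gives the time, the measured TCP pose, the force, the opening and the grip force at its end, in the units of the state.
- ctrl.get_obs(): the state, without advancing time (a new reading comes with each control period).
- ctrl.get_image(name): name is "scene" or "top" or "wrist"; returns a dict with "image" (384x512x3 uint8, red, green, blue), "fx", "fy", "cx", "cy" (pixels), "k1" (the pictures are not rectified: a ray, as slopes to the right and down, at radius r is drawn at 1 + k1 r^2 times it, then the intrinsics apply), "extrinsics" (4x4, takes a point from camera to world coordinates); the wrist camera has in their place "tool_from_camera" (4x4, takes a point from camera to tool coordinates, whose origin is the TCP and whose axes are the flange's). Camera axes: x right, y up, looking along -z (the intrinsics and any distortion apply to the point x, -y, -z); pixel columns grow to the right and rows downward; lengths in mm; the calibration is good to about 2 mm. A picture is of the moment at which its call begins: read the wrist's pose just before it. There is no depth.
- ctrl.close_job(): hands the job in; it is judged then, once.
The state is a dict: "t": time; "qpos": joint angles; "qvel": joint speeds; "joint_torque": joint torques, N m; "ee_pos": TCP position; "orientation": TCP orientation; "ft_force": force on the tool from outside, world axes, zero at the start; "moment": the same for the moment, N m; "width": finger opening in mm; "grasp_force": force on a finger pad.
Only numpy, scipy, OpenCV 4.12 (cv2) and the standard library are available. Lean on these libraries where they do the work, as an engineer would, in place of code of your own. Each camera call takes 0.05 s, during which the arm holds its last target. There are 200 camera calls.

## Working session

There is one attempt and no reset: what is moved stays moved. The work goes in short steps, Python scripts to look and compute and a tool call to move; the robot and the scene stay as the last step left them, time stands still between calls to the robot, and variables do not carry over. Pictures are saved under pics/ and viewed, at most 10 in all, crops included, and the job is handed in when it is done.

Besides the shell and the picture viewer there is one more tool, called after ">>>" by a JSON object that holds its "name" and its "arguments". servo_tool: Moves the arm, as the interface text tells. Its arguments: {"type":"object","properties":{"increments":{"type":"array","items":{"type":"array","items":{"type":"number"}}}},"required":["increments"]}

```bash
mkdir -p pics; cat > h.py <<'E'
import numpy as np, cv2
from scipy.spatial.transform import Rotation as R
from workcell import ctrl
def grab(n,fn):
    o=ctrl.get_obs(); d=ctrl.get_image(n); cv2.imwrite('pics/'+fn,d['image'][:,:,::-1])
    if n=='wrist':
        T=np.eye(4);T[:3,:3]=R.from_rotvec(o['orientation']).as_matrix();T[:3,3]=o['ee_pos']
        d['extrinsics']=T@d['tool_from_camera']
    return d
def ray(d,u,v):
    x,y=(u-d['cx'])/d['fx'],(v-d['cy'])/d['fy']
    K=np.eye(3); p=cv2.undistortPoints(np.array([[[x,y]]],float),K,np.array([d['k1'],0,0,0.]))[0,0]
    E=np.array(d['extrinsics']); r=E[:3,:3]@np.array([p[0],-p[1],-1]); return E[:3,3],r/np.linalg.norm(r)
def onz(d,u,v,z):
    c,r=ray(d,u,v); return c+r*(z-c[2])/r[2]
def cross(*rs):
    A=0;b=0
    for c,r in rs:
        P=np.eye(3)-np.outer(r,r);A=A+P;b=b+P@c
    return np.linalg.solve(A,b)
E
python3 - <<'E'
from h import *
import pickle
o=ctrl.get_obs();print({k:np.round(v,3) for k,v in o.items()})
D={}
for n in('scene','top','wrist'):
    D[n]=grab(n,n+'0.png');print(n,np.round(D[n]['extrinsics'],2).tolist(),D[n]['fx'],D[n]['k1'])
pickle.dump(D,open('D.pkl','wb'))
E
```

```text
{'t': np.float64(0.0), 'qpos': array([-1.362,  0.424,  1.631, -0.   ,  1.089, -0.019]), 'qvel': array([-0.   , -0.   , -0.001,  0.001, -0.001, -0.   ]), 'joint_torque': array([ 4.0000e-03, -5.4461e+01, -2.7367e+01,  6.5000e-02,  2.3000e-02,
       -0.0000e+00]), 'ee_pos': array([ 141.054, -608.276,  186.426]), 'orientation': array([-3.12 , -0.357,  0.   ]), 'ft_force': array([-0.333,  0.211,  0.232]), 'moment': array([ 0.049, -0.031,  0.027]), 'grasp_force': np.float64(0.0), 'width': np.float64(88.068)}
scene [[-0.8, 0.41, -0.44, 185.48], [-0.6, -0.56, 0.57, 669.96], [-0.01, 0.72, 0.7, 784.55], [0.0, 0.0, 0.0, 1.0]] 347.3179921733885 -0.09581581790972817
top [[0.02, 0.98, -0.18, 448.06], [-1.0, 0.03, 0.02, 115.93], [0.03, 0.18, 0.98, 1043.38], [0.0, 0.0, 0.0, 1.0]] 371.5144215706837 -0.023912903838558035
wrist [[0.23, 0.94, 0.24, 205.85], [-0.97, 0.22, 0.05, -594.41], [-0.0, -0.25, 0.97, 384.18], [0.0, 0.0, 0.0, 1.0]] 290.3858572438606 0.01110249666500321
```

View pics/scene0.png

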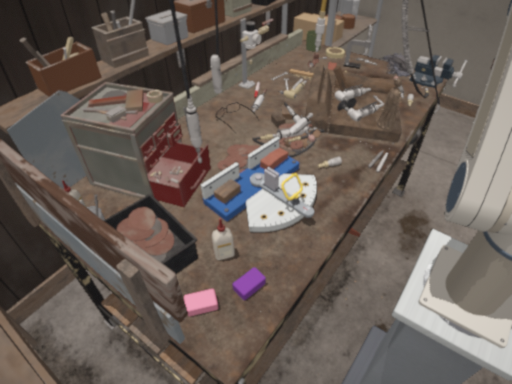

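View pics/top0.png

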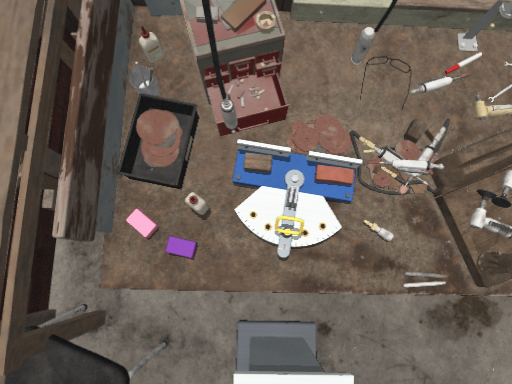

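The brown block is left of the pivot (top 258,162), with the red bar on the right (335,175), the arm at about (290,230) and the ring at (290,228). So the swing is towards +y. Next I'll zoom in and measure.

```bash
python3 - <<'E'
from h import *
import pickle
D=pickle.load(open('D.pkl','rb'))
t=D['top'];s=D['scene']
a=cv2.resize(t['image'][140:265,225:350],None,fx=4.6,fy=4.6,interpolation=2)
b=cv2.resize(s['image'][130:255,195:325],None,fx=1.5,fy=1.5,interpolation=2)
cv2.imwrite('pics/c0.png',a[:,:,::-1])
P={}
for n,d in D.items():
    h=cv2.cvtColor(d['image'],cv2.COLOR_RGB2HSV)
    for nm,lo,hi in(('yel',(22,140,130),(34,255,255)),('blue',(105,120,60),(122,255,255))):
        m=cv2.inRange(h,lo,hi)
        k,l,st,c=cv2.connectedComponentsWithStats(m)
        for i in range(1,k):
            if st[i,4]>15: print(n,nm,st[i],c[i].round(1))
E
```

```text
scene yel [287 194  10   6  21] [292.5 197.1]
scene blue [275 157  24  17 224] [287.  166.4]
scene blue [204 166  60  54 944] [235.5 196. ]
top yel [275 216  29  19 148] [288.7 226.3]
top blue [ 233  149  121   53 2443] [290.5 176.2]
```

View pics/c0.png

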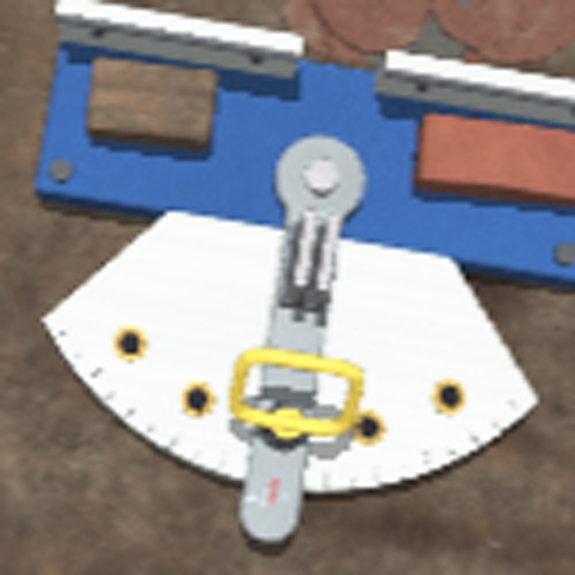

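The crop shows holes at (130,343), (198,398), (369,428) and (450,396), the ring spanning (232–362, 348–435), and the pivot cap at (321,176). I'll fit the jig pose from the holes.

```bash
python3 - <<'E'
from h import *
import pickle
from scipy.optimize import least_squares
D=pickle.load(open('D.pkl','rb'));t=D['top']
f=lambda x,y,z:onz(t,225+(x+.5)/4.6-.5,140+(y+.5)/4.6-.5,z)
H=np.array([f(x,y,30)[:2] for x,y in((130,343),(198,398),(369,428),(450,396))])
th=np.radians([40,20,-20,-40])
mod=lambda p:p[:2]+150*np.c_[-np.cos(th+p[2]),np.sin(-(-(th))-0*th) if 0 else -np.sin(p[2]-th)] 
# jig frame hole: (-cos a, sin a)*150, rotated by yaw
def mod(p):
    q=150*np.c_[-np.cos(th),np.sin(th)];c,s=np.cos(p[2]),np.sin(p[2])
    return p[:2]+q@np.array([[c,s],[-s,c]])
r=least_squares(lambda p:(mod(p)-H).ravel(),[600,0,0]);print(r.x,r.fun.round(1),H.round(1))
p=r.x;c,s=np.cos(p[2]),np.sin(p[2]);Rz=np.array([[c,-s],[s,c]])
print('pivot cap',f(321,176,50),'ring expect',p[:2]+Rz@[-150,0])
print('topbar',f(303,358,120),'expect',p[:2]+Rz@[-135,0])
for a in(0,.349): print('ring at',a,p[:2]+Rz@[-150*np.cos(a),150*np.sin(a)])
tb=f(303,358,120)
print('arm dir',f(270,515,46),'expect',p[:2]+Rz@[-200,0])
for n,x,y,z in(('block',150,105,60),):print(n,f(x,y,z))
print('bottle',onz(t,194,199,146),'coupler',onz(t,378,230,15),'pink',onz(t,182,247,20))
E
```

```text
[ 6.70514369e+02  7.38110893e+00 -1.39332272e-01] [ 0.1 -0.3 -0.3 -0.1  0.5  0.2 -0.2  0.3] [[570.  119.2]
 [538.4  77.9]
 [523.3 -24. ]
 [543.6 -72.4]]
pivot cap [670.97049348   8.19872859  50.        ] ring expect [521.96802656  28.21339221]
topbar [553.63687106  24.62655437 120.        ] expect [536.82266084  26.13016388]
ring at 0 [521.96802656  28.21339221]
ring at 0.349 [538.04689332  77.75417039]
arm dir [470.47775896  35.33768594  46.        ] expect [472.45257894  35.15748663]
block [708.70579129 111.43756615  60.        ]
bottle [589.17530953 263.19730338 146.        ] coupler [ 537.01774848 -231.520021     15.        ] pink [476.24944834 308.75514648  20.        ]
```

The hole fit is good to 0.5 mm. The top bar sits 117 mm from the pivot, so the bottom bar is over the pin and the ring's origin is about 135 mm out. Next I'll work out the approach pose.

```bash
cat >> h.py <<'E'
PIV=np.array([670.5,7.4]);YAW=-0.1393
def pose(a,tilt,along=0,dz=0,rad=135):
    """TCP pose: arm angle a, tool tilt below horizontal (deg), 'along' mm past ring centre, ring lift dz"""
    h=YAW-a;d=np.array([np.cos(h),np.sin(h),0]);t=np.radians(tilt)
    z=np.cos(t)*d-np.array([0,0,np.sin(t)]);y=np.array([d[1],-d[0],0]);x=np.cross(y,z)
    p=np.r_[PIV-rad*d[:2],98+dz]+along*z
    return p,R.from_matrix(np.c_[x,y,z])
def delta(p,r):
    o=ctrl.get_obs();q=R.from_rotvec(o['orientation'])
    return np.r_[(p-o['ee_pos'])/10,np.degrees((r*q.inv()).as_rotvec())].round(2)
def st():
    o=ctrl.get_obs();print({k:np.round(o[k],2).tolist() for k in('t','qpos','ee_pos','orientation','ft_force','width')})
E
python3 -c "
from h import *
print(delta(*pose(0,45,-80)))"
```

```text
[ 33.97  64.24  -3.2    1.93 -45.2  -19.96]
```

>>> {"name": "servo_tool", "arguments": {"increments": [[2,4,2,0,0,0,-0.73],[4,8,4,0,0,0,-0.73],[6,12,6,0,-3,-2,-0.73],[8,16,7,0,-6,-3,-0.73],[10,20,7,0,-9,-5,-0.73],[12,24,7,1,-13,-6,-0.73],[14,28,7,1,-17,-8,-0.73],[17,32,7,1,-21,-10,-0.73],[19,36,7,1,-25,-12,-0.73],[21,40,7,1,-30,-14,-0.73],[24,44,7,1,-35,-16,-0.73],[26,48,7,2,-40,-18,-0.73],[28,52,7,1.9,-45.2,-20,-0.73],[30,56,6,1.9,-45.2,-20,-0.73],[31,59,5,1.9,-45.2,-20,-0.73],[32,62,4,1.9,-45.2,-20,-0.73],[33,64.2,3,1.9,-45.2,-20,-0.73],[33,64.2,1,1.9,-45.2,-20,-0.73],[33,64.2,0,1.9,-45.2,-20,-0.73],[33,64.2,0,1.9,-45.2,-20,-0.73]]}}

```text
t: 1.82
ee_pos: [416.5, -66.0, 232.9]
orientation: [2.863, -0.215, 1.098]
ft_force: [0.4, -0.4, -0.5]
width: 11.8
grasp_force: 0.0
```

```bash
python3 - <<'E'
from h import *
import pickle
st();print(delta(*pose(0,45,-80)))
d=grab('wrist','w1.png');pickle.dump(d,open('w1.pkl','wb'))
E
```

```text
{'t': 1.82, 'qpos': [-0.2, -0.24, 2.5, 0.17, 0.14, 1.36], 'ee_pos': [416.55, -65.95, 232.95], 'orientation': [2.86, -0.21, 1.1], 'ft_force': [0.37, -0.4, -0.54], 'width': 11.77}
[ 6.42 10.   -7.84  0.3  -3.06  0.91]
```

View pics/w1.png

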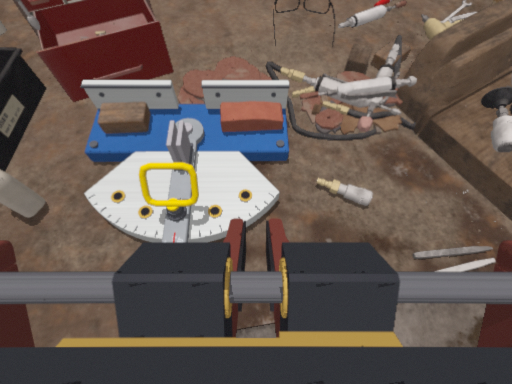

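The wrist view shows the ring at (140–198, 163–206) with a clear view through it. The arm hasn't reached the target yet, so I'll continue.

>>> {"name": "servo_tool", "arguments": {"increments": [[2,3,-1,0,-1,0.3,-0.73],[4,6,-2,0,-2,0.6,-0.73],[6,9,-4,0.3,-3,0.9,-0.73],[6.4,10,-6,0.3,-3,0.9,-0.73],[6.4,10,-7.8,0.3,-3,0.9,-0.73],[6.4,10,-7.8,0.3,-3,0.9,-0.73],[6.4,10,-7.8,0.3,-3,0.9,-0.73]]}}

```text
t: 2.45
ee_pos: [439.0, -53.5, 227.4]
orientation: [2.798, -0.068, 1.094]
ft_force: [0.4, -0.6, -0.5]
width: 11.7
grasp_force: 0.0
```

```bash
python3 - <<'E'
from h import *
import pickle
st();print(delta(*pose(0,45,-80)))
d=grab('wrist','w2.png');pickle.dump(d,open('w2.pkl','wb'))
E
```

```text
{'t': 2.45, 'qpos': [-0.08, -0.16, 2.49, -0.98, 0.11, 2.49], 'ee_pos': [439.01, -53.48, 227.45], 'orientation': [2.8, -0.07, 1.09], 'ft_force': [0.38, -0.57, -0.5], 'width': 11.74}
[ 4.18  8.75 -7.29  6.03 -2.71 -2.58]
```

View pics/w2.png

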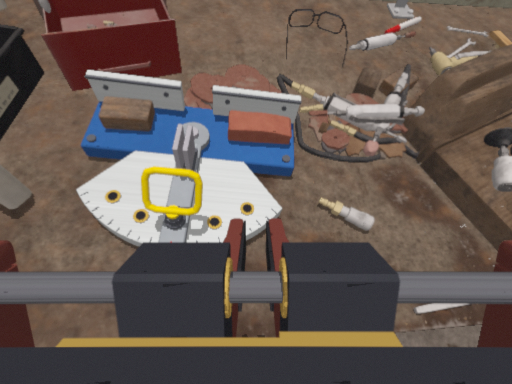

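The tool is nearly in line with the forearm (q5 = 0.11), so the wrist is singular at this pose. I'll fit a simple kinematic model from the readings and choose a better tilt.

```bash
cat > k.py <<'E'
import numpy as np
from scipy.spatial.transform import Rotation as R
from scipy.optimize import least_squares
def rot(ax,a): return R.from_rotvec(np.array({'z':[0,0,1],'y':[0,1,0]}[ax])*a).as_matrix()
def fk(q,g):
    a1,h,L2,L3,e,Lt=g
    A=rot('z',q[0]);p=A@[a1,0,h];A=A@rot('y',q[1]);p=p+A@[0,0,L2]
    A=A@rot('y',q[2]);p=p+A@[e,0,L3];A=A@rot('z',q[3])@rot('y',q[4])@rot('z',q[5])
    return p+A@[0,0,Lt],A
E
python3 - <<'E'
from k import *
o=[([-1.362,.4235,1.6305,0,1.089,-.019],[141.05,-608.28,186.43],[-3.12,-.357,0]),
([-.2,-.24,2.5,.17,.14,1.36],[416.5,-65.95,232.95],[2.863,-.215,1.098]),
([-.08,-.16,2.49,-.98,.11,2.49],[439,-53.5,227.45],[2.798,-.068,1.094])]
for q,p,r in o:
    A=fk(q,[0]*6)[1];print(np.round(A.T@R.from_rotvec(r).as_matrix(),2).tolist())
best=least_squares(lambda g:np.r_[np.concatenate([fk(q,g)[0]-p for q,p,_ in o]),(g-[0,250,400,400,0,250])*.01],[0,250,400,400,0,250])
print(best.x.round(1),best.fun.round(1))
E
```

```text
[[0.0, -1.0, -0.0], [1.0, 0.0, 0.0], [-0.0, -0.0, 1.0]]
[[-0.0, -1.0, -0.0], [1.0, -0.0, -0.01], [0.01, -0.0, 1.0]]
[[0.01, -1.0, 0.0], [1.0, 0.01, 0.0], [-0.0, 0.0, 1.0]]
[163.6 192.2 493.3 326.8  66.8 244.2] [-11.6  -2.5   0.3  -2.4 -12.1  -0.7  -0.3  -4.    0.4   1.6  -0.6   0.9
  -0.7   0.7  -0.1]
```

```bash
python3 - <<'E'
import k
from k import *
from h import pose
o=[([-1.362,.4235,1.6305,0,1.089,-.019],[141.05,-608.28,186.43]),
([-.2,-.24,2.5,.17,.14,1.36],[416.5,-65.95,232.95]),
([-.08,-.16,2.49,-.98,.11,2.49],[439,-53.5,227.45])]
def F(q,g):
    p,A=fk(q,g[:6]);return p+rot('z',q[0])@[0,g[6],0],A@np.array([[0,-1,0],[1,0,0],[0,0,1.]])
g0=np.array([100,250,450,400,0,250,0])
b=least_squares(lambda g:np.r_[np.concatenate([F(q,g)[0]-p for q,p in o]),(g-g0)*.01],g0);print(b.x.round(),b.fun[:9].round(1))
lo=np.array([-3,-.9,.09,-1.31,.11,-2.54]);hi=np.array([3,2.11,2.58,4.45,2.69,2.54])
def ik(p,Rr,s,flip=False):
    f=lambda q:np.r_[(F(q,b.x)[0]-p)/100,(Rr.inv()*R.from_matrix(F(q,b.x)[1])).as_rotvec()]
    return least_squares(f,np.clip(s,lo+.01,hi-.01),bounds=(lo,hi))
for tilt in(25,30,35,45,55,60,65):
  for a,al,dz in((0,-80,0),(0,20,0),(.349,20,20)):
    for s in([0,0,2.3,0,.3,1.5],[0,0,2.3,3.1,.3,-1.5]):
      for half in(0,1):
        p,r=pose(a,tilt,al,dz); r=r*R.from_euler('z',np.pi*half)
        x=ik(p,r,s)
        if x.cost<1e-3: print(tilt,a,al,'half' if half else '',x.x.round(2))
E
```

```text
[ 60. 249. 542. 419.  64. 305.  11.] [-1.1 -0.2 -0.4  0.1 -0.1  1.5 -0.   1.2 -1.1]
25 0 20  [ 0.18  0.87  2.58  3.43  1.42 -1.48]
25 0.349 20  [ 0.51  0.71  2.37  4.16  1.1  -1.63]
30 0 20  [ 0.17  0.76  2.56  3.43  1.21 -1.52]
30 0.349 20  [ 0.48  0.64  2.36  4.19  0.97 -1.72]
35 0 20  [ 0.15  0.66  2.53  3.43  1.   -1.56]
35 0.349 20  [ 0.45  0.57  2.34  4.24  0.84 -1.83]
45 0 -80  [ 0.2   0.19  2.54  3.76  0.42 -1.9 ]
45 0 20  [ 0.13  0.5   2.44  3.48  0.6  -1.66]
45 0.349 20  [ 0.39  0.47  2.28  4.45  0.6  -2.12]
55 0 -80 half [ 0.14  0.11  2.38 -1.26  0.17 -0.09]
55 0 -80 half [ 0.14  0.11  2.38 -1.26  0.17 -0.09]
55 0 20  [ 0.1   0.42  2.34  3.72  0.25 -1.94]
55 0.349 20 half [ 0.32  0.41  2.19 -1.31  0.44  0.43]
55 0.349 20 half [ 0.32  0.41  2.19 -1.31  0.44  0.43]
60 0 -80  [ 0.12  0.11  2.31 -0.54  0.25  2.32]
60 0 -80 half [ 0.12  0.11  2.31 -0.54  0.25 -0.82]
60 0 -80 half [ 0.12  0.11  2.31 -0.54  0.25 -0.82]
60 0 20 half [ 0.08  0.39  2.26 -1.31  0.11 -0.06]
60 0 20  [ 0.09  0.39  2.29  4.29  0.12 -2.52]
60 0 20 half [ 0.08  0.39  2.26 -1.31  0.11 -0.06]
60 0.349 20 half [ 0.29  0.39  2.16 -1.09  0.41  0.19]
60 0.349 20 half [ 0.29  0.39  2.16 -1.09  0.41  0.19]
65 0 -80  [ 0.1   0.12  2.23 -0.27  0.38  2.04]
65 0 -80 half [ 0.1   0.12  2.23 -0.27  0.38 -1.1 ]
65 0 -80 half [ 0.1   0.12  2.23 -0.27  0.38 -1.1 ]
65 0 20  [ 0.08  0.38  2.23 -0.74  0.13  2.5 ]
65 0 20 half [ 0.08  0.38  2.23 -0.74  0.13 -0.64]
65 0 20 half [ 0.08  0.38  2.23 -0.74  0.13 -0.64]
65 0.349 20 half [ 0.26  0.38  2.12 -0.78  0.42 -0.14]
65 0.349 20 half [ 0.26  0.38  2.12 -0.78  0.42 -0.14]
```

The 45° pose needs the q4≈π branch, so I'll plan a joint-space flip through q4=π/2 and convert it to tool rows. I'll also check whether one fixed tool heading works for the whole swing.

```bash
cat > k2.py <<'E'
from k import *
from h import *
G=None
o3=[([-1.362,.4235,1.6305,0,1.089,-.019],[141.05,-608.28,186.43]),
([-.2,-.24,2.5,.17,.14,1.36],[416.5,-65.95,232.95]),
([-.08,-.16,2.49,-.98,.11,2.49],[439,-53.5,227.45])]
def F(q,g=None):
    g=G if g is None else g
    p,A=fk(q,g[:6]);return p+rot('z',q[0])@[0,g[6],0],A@np.array([[0,-1,0],[1,0,0],[0,0,1.]])
g0=np.array([100,250,450,400,0,250,0])
G=least_squares(lambda g:np.r_[np.concatenate([F(q,g)[0]-p for q,p in o3]),(g-g0)*.01],g0).x
lo=np.array([-3,-.9,.09,-1.31,.11,-2.54]);hi=np.array([3,2.11,2.58,4.45,2.69,2.54])
def ik(p,Rr,s):
    f=lambda q:np.r_[(F(q)[0]-p)/100,(Rr.inv()*R.from_matrix(F(q)[1])).as_rotvec()]
    return least_squares(f,np.clip(s,lo+.01,hi-.01),bounds=(lo,hi))
def posh(a,tilt,head,along=0,dz=0):
    h=YAW-a;c=np.r_[PIV-135*np.array([np.cos(h),np.sin(h)]),98+dz]
    d=np.array([np.cos(head),np.sin(head),0]);t=np.radians(tilt)
    z=np.cos(t)*d-np.array([0,0,np.sin(t)]);y=np.array([d[1],-d[0],0])
    return c+along*z,R.from_matrix(np.c_[np.cross(y,z),y,z])
def rows(qs,n):
    o=ctrl.get_obs();p0,r0=o['ee_pos'],R.from_rotvec(o['orientation'])
    pa,Ra=F(o['qpos']); qs=[o['qpos']]+qs; out=[]
    for A,B in zip(qs[:-1],qs[1:]):
        for i in range(1,n+1):
            q=np.array(A)+(np.array(B)-A)*i/n;p,M=F(q)
            out.append(np.r_[(p-pa)/10,np.degrees((R.from_matrix(M)*R.from_matrix(Ra).inv()).as_rotvec())].round(1).tolist())
    return out
E
python3 - <<'E'
from k2 import *
for head in(-.3,-.139,0,.1):
  for tilt in(40,45):
    for a,al,dz in((0,-70,0),(0,20,0),(0,20,25),(.349,20,25),(.349,-50,0)):
        p,r=posh(a,tilt,head,al,dz);x=ik(p,r,[.1,.3,2.4,3.2,.5,-1.5])
        print(head,tilt,a,al,dz,x.x.round(2),'' if x.cost<1e-3 else 'NO')
for q in([-.1,-.1,2.4,.3,.45,1.3],[.05,0,2.3,1.57,.45,0],[.15,.1,2.4,3.2,.45,-1.6]):
    p,M=F(q);print(p.round(),M[:,2].round(2),M[:,1].round(2))
E
```

```text
-0.3 40 0 -70 0 [ 0.36  0.33  2.55  3.99  0.68 -1.83] 
-0.3 40 0 20 0 [ 0.24  0.57  2.45  3.74  0.77 -1.66] 
-0.3 40 0 20 25 [ 0.24  0.48  2.44  3.81  0.69 -1.75] 
-0.3 40 0.349 20 25 [ 0.35  0.49  2.38  3.98  0.67 -1.84] 
-0.3 40 0.349 -50 0 [ 0.45  0.4   2.46  4.1   0.69 -1.87] 
-0.3 45 0 -70 0 [ 0.32  0.25  2.49  4.17  0.5  -2.07] 
-0.3 45 0 20 0 [ 0.21  0.51  2.41  3.81  0.6  -1.77] 
-0.3 45 0 20 25 [ 0.21  0.42  2.4   3.91  0.53 -1.88] 
-0.3 45 0.349 20 25 [ 0.32  0.44  2.34  4.11  0.52 -2.  ] 
-0.3 45 0.349 -50 0 [ 0.4   0.34  2.41  4.26  0.53 -2.09] 
-0.139 40 0 -70 0 [ 0.22  0.3   2.58  3.64  0.61 -1.75] 
-0.139 40 0 20 0 [ 0.14  0.57  2.49  3.44  0.79 -1.6 ] 
-0.139 40 0 20 25 [ 0.14  0.48  2.48  3.48  0.69 -1.65] 
-0.139 40 0.349 20 25 [ 0.26  0.48  2.42  3.65  0.66 -1.72] 
-0.139 40 0.349 -50 0 [ 0.33  0.39  2.52  3.73  0.67 -1.74] 
-0.139 45 0 -70 0 [ 0.19  0.23  2.53  3.71  0.44 -1.86] 
-0.139 45 0 20 0 [ 0.13  0.5   2.44  3.48  0.6  -1.66] 
-0.139 45 0 20 25 [ 0.13  0.42  2.43  3.54  0.5  -1.73] 
-0.139 45 0.349 20 25 [ 0.24  0.43  2.37  3.74  0.49 -1.84] 
-0.139 45 0.3
[... 610 characters left out ...]
6  2.58  2.9   0.52 -1.47] NO
0.1 40 0 20 0 [-0.02  0.57  2.5   3.01  0.81 -1.56] 
0.1 40 0 20 25 [-0.02  0.48  2.49  3.    0.7  -1.54] 
0.1 40 0.349 20 25 [ 0.11  0.48  2.45  3.16  0.66 -1.58] 
0.1 40 0.349 -50 0 [ 0.12  0.39  2.56  3.16  0.68 -1.58] 
0.1 45 0 -70 0 [-0.04  0.22  2.55  2.9   0.42 -1.45] 
0.1 45 0 20 0 [-0.01  0.5   2.45  3.    0.6  -1.53] 
0.1 45 0 20 25 [-0.01  0.41  2.44  2.97  0.5  -1.5 ] 
0.1 45 0.349 20 25 [ 0.11  0.42  2.4   3.16  0.47 -1.58] 
0.1 45 0.349 -50 0 [ 0.11  0.31  2.49  3.17  0.44 -1.58] 
[400.  10. 183.] [ 0.41  0.09 -0.91] [-0.05 -0.99 -0.12]
[528. 170. 280.] [ 0.65  0.47 -0.6 ] [ 0.37 -0.88 -0.29]
[578.  90. 273.] [ 0.88  0.11 -0.46] [ 0.12 -0.99 -0.01]
```

```bash
python3 - <<'E'
from k2 import *
r=rows([[-.1,-.25,2.4,.3,.45,1.3],[.05,0,2.3,1.57,.45,0]],8)
for x in r: print(x)
E
```

```text
[-0.4, -0.7, 0.1, -0.1, 1.1, -1.6]
[-0.9, -0.9, 0.1, 0.4, 2.5, -2.8]
[-1.5, -0.8, -0.0, 1.4, 4.2, -3.5]
[-2.1, -0.2, -0.2, 3.0, 5.9, -3.5]
[-2.6, 0.9, -0.2, 5.1, 7.5, -2.9]
[-2.9, 2.4, -0.2, 7.8, 8.8, -1.6]
[-3.1, 4.3, 0.2, 10.8, 9.6, 0.4]
[-3.0, 6.5, 0.8, 14.2, 9.7, 3.0]
[-1.9, 9.1, 1.0, 16.4, 9.5, 7.1]
[-0.6, 11.6, 1.3, 18.6, 8.7, 10.9]
[0.8, 14.0, 1.8, 20.5, 7.3, 14.5]
[2.3, 16.2, 2.5, 22.1, 5.6, 17.8]
[3.9, 18.1, 3.2, 23.5, 3.4, 20.6]
[5.6, 19.9, 4.0, 24.5, 0.9, 23.0]
[7.3, 21.3, 4.7, 25.1, -1.8, 25.0]
[9.1, 22.6, 5.4, 25.3, -4.6, 26.5]
```

>>> {"name": "servo_tool", "arguments": {"increments": [[-0.4,-0.7,0.1,-0.1,1.1,-1.6,-1],[-0.9,-0.9,0.1,0.4,2.5,-2.8,-1],[-1.5,-0.8,0,1.4,4.2,-3.5,-1],[-2.1,-0.2,-0.2,3,5.9,-3.5,-1],[-2.6,0.9,-0.2,5.1,7.5,-2.9,-1],[-2.9,2.4,-0.2,7.8,8.8,-1.6,-1],[-3.1,4.3,0.2,10.8,9.6,0.4,-1],[-3,6.5,0.8,14.2,9.7,3,-1],[-1.9,9.1,1,16.4,9.5,7.1,-1],[-0.6,11.6,1.3,18.6,8.7,10.9,-1],[0.8,14,1.8,20.5,7.3,14.5,-1],[2.3,16.2,2.5,22.1,5.6,17.8,-1],[3.9,18.1,3.2,23.5,3.4,20.6,-1],[5.6,19.9,4,24.5,0.9,23,-1],[7.3,21.3,4.7,25.1,-1.8,25,-1],[9.1,22.6,5.4,25.3,-4.6,26.5,-1],[9.1,22.6,5.4,25.3,-4.6,26.5,-1],[9.1,22.6,5.4,25.3,-4.6,26.5,-1]]}}

```text
t: 4.0
ee_pos: [528.4, 168.9, 280.4]
orientation: [-2.458, -0.291, -1.08]
ft_force: [-0.8, 0.5, 0.2]
width: 0.7
grasp_force: 0.0
```

```bash
python3 - <<'E'
from k2 import *
st();q=ctrl.get_obs()['qpos'];print(F(q)[0])
p,r=posh(0,45,-.2,-70);w=ik(p,r,[.1,.3,2.4,3.2,.5,-1.5]).x;print(w)
for x in rows([np.array([.15,.1,2.4,3.2,.45,-1.6])],12): print(x)
E
```

```text
{'t': 4.0, 'qpos': [-0.02, 0.01, 2.32, 1.57, 0.5, -0.03], 'ee_pos': [528.38, 168.93, 280.37], 'orientation': [-2.46, -0.29, -1.08], 'ft_force': [-0.82, 0.48, 0.17], 'width': 0.68}
[524.48111231 148.79298417 274.19818632]
[ 0.24028283  0.23611668  2.51605451  3.89185664  0.45782039 -1.94559254]
[0.9, 0.5, 0.7, 0.5, -2.7, -0.4]
[1.7, 0.7, 1.3, 0.7, -5.3, -1.1]
[2.5, 0.7, 1.9, 0.5, -7.8, -2.1]
[3.3, 0.6, 2.3, 0.0, -10.0, -3.4]
[4.0, 0.2, 2.5, -0.8, -11.9, -4.8]
[4.5, -0.4, 2.6, -1.9, -13.5, -6.5]
[5.0, -1.1, 2.6, -3.3, -14.8, -8.2]
[5.4, -1.9, 2.3, -5.0, -15.7, -10.0]
[5.6, -2.8, 2.0, -7.0, -16.2, -11.9]
[5.7, -3.8, 1.4, -9.1, -16.4, -13.7]
[5.6, -4.8, 0.7, -11.5, -16.1, -15.4]
[5.4, -5.8, -0.1, -13.9, -15.5, -17.0]
```

>>> {"name": "servo_tool", "arguments": {"increments": [[0.9,0.5,0.7,0.5,-2.7,-0.4,-1],[1.7,0.7,1.3,0.7,-5.3,-1.1,-1],[2.5,0.7,1.9,0.5,-7.8,-2.1,-1],[3.3,0.6,2.3,0,-10,-3.4,-1],[4,0.2,2.5,-0.8,-11.9,-4.8,-1],[4.5,-0.4,2.6,-1.9,-13.5,-6.5,-1],[5,-1.1,2.6,-3.3,-14.8,-8.2,-1],[5.4,-1.9,2.3,-5,-15.7,-10,-1],[5.6,-2.8,2,-7,-16.2,-11.9,-1],[5.7,-3.8,1.4,-9.1,-16.4,-13.7,-1],[5.6,-4.8,0.7,-11.5,-16.1,-15.4,-1],[5.4,-5.8,-0.1,-13.9,-15.5,-17,-1],[5.4,-5.8,-0.1,-13.9,-15.5,-17,-1],[5.4,-5.8,-0.1,-13.9,-15.5,-17,-1]]}}

```text
t: 5.17
ee_pos: [582.0, 111.5, 280.2]
orientation: [-2.621, -0.15, -1.593]
ft_force: [-0.6, -0.6, 0.5]
width: 0.3
grasp_force: 0.0
```

```bash
python3 - <<'E'
from k2 import *
st()
print(delta(*posh(0,45,-.2,-70)))
E
```

```text
{'t': 5.17, 'qpos': [0.22, 0.1, 2.39, 3.33, 0.45, -1.69], 'ee_pos': [581.95, 111.53, 280.18], 'orientation': [-2.62, -0.15, -1.59], 'ft_force': [-0.63, -0.56, 0.47], 'width': 0.31}
[ -9.37  -7.55 -13.27   0.17  17.69 -18.1 ]
```

>>> {"name": "servo_tool", "arguments": {"increments": [[-2,-1.5,0,0,3,-3,-1],[-4,-3,0,0,6,-6,-1],[-6,-5,-1,0,9,-9,-1],[-8,-6.5,-2,0,12,-12,-1],[-9.4,-7.5,-4,0,15,-15,-1],[-9.4,-7.5,-6,0.2,17.7,-18.1,-1],[-9.4,-7.5,-9,0.2,17.7,-18.1,-1],[-9.4,-7.5,-11,0.2,17.7,-18.1,-1],[-9.4,-7.5,-13.3,0.2,17.7,-18.1,-1],[-9.4,-7.5,-13.3,0.2,17.7,-18.1,-1],[-9.4,-7.5,-13.3,0.2,17.7,-18.1,-1],[-9.4,-7.5,-13.3,0.2,17.7,-18.1,-1]]}}

```text
t: 6.17
ee_pos: [488.7, 35.9, 147.0]
orientation: [2.819, -0.284, 1.167]
ft_force: [0.5, -0.4, 0.2]
width: 0.3
grasp_force: 0.0
```

```bash
python3 - <<'E'
from k2 import *
st()
print(delta(*posh(0,45,-.2,-70)))
d=grab('wrist','w3.png')
m=cv2.inRange(cv2.cvtColor(d['image'],cv2.COLOR_RGB2HSV),(22,140,130),(34,255,255))
k,l,s,c=cv2.connectedComponentsWithStats(m)
for i in range(1,k):
    if s[i,4]>30: print(s[i],c[i])
# prediction of ring bar centres
E_=np.linalg.inv(d['extrinsics'])
p,r=pose(0,45);X=p
dd=np.array([np.cos(YAW),np.sin(YAW),0])
for nm,P in(('c',X),('top',X+15*dd+[0,0,22]),('bot',X-15*dd-[0,0,22])):
    q=E_@np.r_[P,1];sx,sy=-q[0]/q[2],q[1]/q[2];f=1+d['k1']*(sx*sx+sy*sy);print(nm,d['cx']+d['fx']*sx*f,d['cy']+d['fy']*sy*f)
E
```

```text
{'t': 6.17, 'qpos': [0.28, 0.22, 2.47, 4.05, 0.43, -2.07], 'ee_pos': [488.7, 35.89, 146.96], 'orientation': [2.82, -0.28, 1.17], 'ft_force': [0.49, -0.43, 0.23], 'width': 0.34}
[-0.04  0.01  0.05  0.05 -0.03  0.05]
[ 216  163   78   63 1716] [255.18531469 190.82167832]
[328 199  16  14  59] [334.69491525 206.27118644]
[164 208  17  14  68] [172.33823529 215.13235294]
[294 221  16  15  59] [302.01694915 228.3559322 ]
[202 226  17  15  82] [210.42682927 233.42682927]
c 254.7775785628567 193.2260268333192
top 253.72664697022347 166.64401901210277
bot 255.7458342675328 217.71974274673113
```

View pics/w3.png

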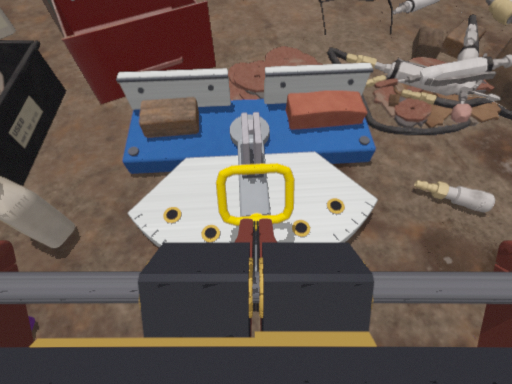

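The predicted ring centre matches the picture (216–294, 163–226) to within a pixel or two, and the shut fingers are aimed at the opening. I'll insert along the tool axis.

>>> {"name": "servo_tool", "arguments": {"increments": [[1,-0.2,-1,0,0,0,-1],[2,-0.4,-2,0,0,0,-1],[3,-0.6,-3,0,0,0,-1],[4,-0.8,-4,0,0,0,-1],[4.5,-0.9,-4.6,0,0,0,-1],[5,-1,-5.1,0,0,0,-1],[5.5,-1.1,-5.6,0,0,0,-1],[6,-1.2,-6.1,0,0,0,-1],[6.2,-1.3,-6.4,0,0,0,-1],[6.2,-1.3,-6.4,0,0,0,-1]]}}

```text
t: 7.05
ee_pos: [550.8, 23.0, 82.5]
orientation: [2.819, -0.283, 1.166]
ft_force: [-0.2, -0.4, 0.6]
width: 0.6
grasp_force: 0.0
```

```bash
python3 - <<'E'
from k2 import *
st()
print(delta(*posh(0,45,-.2,20)))
d=grab('wrist','w4.png')
E
```

```text
{'t': 7.05, 'qpos': [0.19, 0.47, 2.38, 3.71, 0.53, -1.79], 'ee_pos': [550.76, 23.02, 82.49], 'orientation': [2.82, -0.28, 1.17], 'ft_force': [-0.25, -0.44, 0.63], 'width': 0.57}
[-0.01  0.03  0.14  0.07 -0.07  0.05]
```

View pics/w4.png

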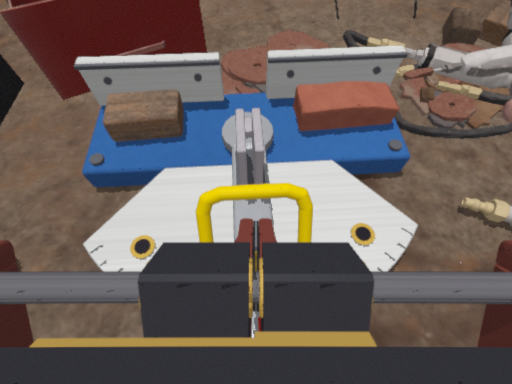

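The fingertips are through the ring without contact, just under the top bar at (255,190). Now I'll lift gently.

>>> {"name": "servo_tool", "arguments": {"increments": [[0.3,0,0.3,0,0,0,-1],[0.5,-0.1,0.6,0,0,0,-1],[0.5,-0.1,0.9,0,0,0,-1],[0.5,-0.1,1.2,0,0,0,-1],[0.5,-0.1,1.4,0,0,0,-1],[0.5,-0.1,1.6,0,0,0,-1],[0.5,-0.1,1.6,0,0,0,-1]]}}

```text
t: 7.68
ee_pos: [555.5, 22.2, 99.3]
orientation: [2.819, -0.283, 1.167]
ft_force: [0.4, -0.2, -0.8]
width: 0.3
grasp_force: 0.0
```

>>> {"name": "servo_tool", "arguments": {"increments": [[0,0,0.2,0,0,0,-1],[0,0,0.4,0,0,0,-1],[0,0,0.6,0,0,0,-1],[0,0,0.6,0,0,0,-1]]}}

```text
t: 8.02
ee_pos: [555.5, 22.2, 105.0]
orientation: [2.819, -0.283, 1.166]
ft_force: [0.7, -0.4, 0.4]
width: 0.7
grasp_force: 0.0
```

>>> {"name": "servo_tool", "arguments": {"increments": [[0,0,0.2,0,0,0,-1],[0,0,0.4,0,0,0,-1],[0,0,0.4,0,0,0,-1]]}}

```text
t: 8.27
ee_pos: [555.5, 22.2, 109.0]
orientation: [2.819, -0.283, 1.166]
ft_force: [0.4, -1.0, 0.5]
width: 0.4
grasp_force: 0.0
```

```bash
python3 - <<'E'
from k2 import *
st()
d=grab('scene','s5.png');w=grab('wrist','w5.png')
a=cv2.resize(d['image'][140:250,195:325],(520,440),interpolation=2);b=cv2.resize(w['image'][60:270,130:400],(270,210))
c=np.zeros((440,790,3),np.uint8);c[:,:520]=a;c[:210,520:]=b
cv2.imwrite('pics/c5.png',c[:,:,::-1])
E
```

```text
{'t': 8.27, 'qpos': [0.18, 0.39, 2.37, 3.8, 0.45, -1.9], 'ee_pos': [555.49, 22.18, 109.04], 'orientation': [2.82, -0.28, 1.17], 'ft_force': [0.38, -0.99, 0.5], 'width': 0.37}
```

View pics/c5.png

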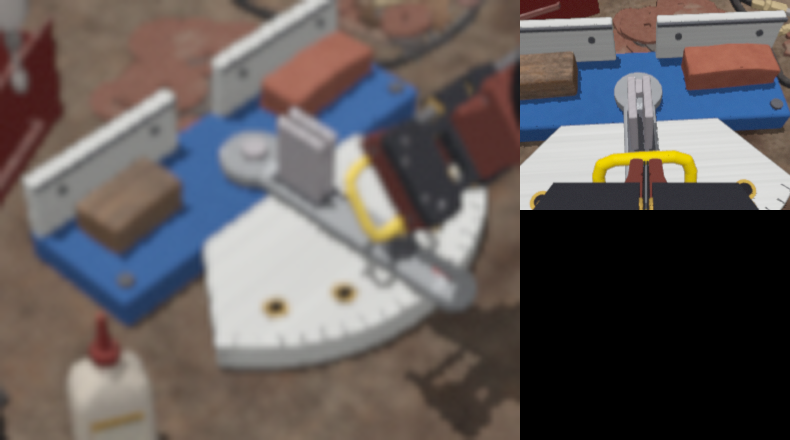

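```bash
python3 - <<'E'
from k2 import *
import pickle
d0=pickle.load(open('w1.pkl','rb'))
P={'w3':([488.7,35.89,146.96]),'w4':([550.76,23.02,82.49]),'w5':([555.49,22.18,109.04])}
rv=ctrl.get_obs()['orientation'];Rm=R.from_rotvec(rv).as_matrix();h=YAW
dd=np.array([np.cos(h),np.sin(h),0]);rs=[]
for n,p in P.items():
    im=cv2.imread('pics/%s.png'%n);m=cv2.inRange(cv2.cvtColor(im,cv2.COLOR_BGR2HSV),(22,140,130),(34,255,255))
    d=dict(d0);T=np.eye(4);T[:3,:3]=Rm;T[:3,3]=p;d['extrinsics']=T@d0['tool_from_camera']
    ys,xs=np.nonzero(m[:260,190:330]);print(n,'bbox',xs.min()+190,xs.max()+190,ys.min(),ys.max())
    for u in (225,235,255,275,285):
        v=np.nonzero(m[150:245,u])[0]+150;v=v[v<v.min()+22] if len(v) else v;print(u,(v.min(),v.max()) if len(v) else None,end=' ')
    print()
    for uu in(235,280):
        pass
    u=240; v=np.nonzero(m[150:245,u])[0]+150;
    if len(v): v=v[v<v.min()+20];rs.append(ray(d,u,(v.min()+v.max())/2))
    c,r=rs[-1];E_=np.linalg.inv(d['extrinsics'])
    # vertical jig plane through arm: intersect with bar's radius 120 line
    t=(np.r_[PIV,0]-120*dd-c)@dd/(r@dd);X=c+t*r;print('at radius120 z',X.round(1))
    q=E_@np.r_[p,1];print('tip px',d['cx']-d['fx']*q[0]/q[2],d['cy']+d['fy']*q[1]/q[2])
# least squares on radius/z in plane along jig x
A=[];b=[]
for c,r in rs:
    n=np.array([-r[2],r@dd]);rc=(c[:2]-PIV)@dd[:2];A.append(n/np.linalg.norm(n));b.append(A[-1]@[rc,c[2]])
print('bar (radius,z):',np.linalg.lstsq(np.array(A),np.array(b),rcond=None)[0], 'tip radius',(np.array(P['w5'][:2])-PIV)@dd[:2])
E
```

```text
w3 bbox 202 329 163 240
225 (np.int64(168), np.int64(180)) 235 (np.int64(166), np.int64(173)) 255 (np.int64(164), np.int64(173)) 275 (np.int64(164), np.int64(171)) 285 (np.int64(166), np.int64(187)) 
at radius120 z [553.4  36.6 117.3]
tip px 254.60277942622483 216.76644018941465
w4 bbox 196 311 183 252
225 (np.int64(186), np.int64(199)) 235 (np.int64(186), np.int64(199)) 255 (np.int64(184), np.int64(198)) 275 (np.int64(184), np.int64(196)) 285 (np.int64(183), np.int64(196)) 
at radius120 z [552.7  31.7 117. ]
tip px 254.60277942622483 216.76644018941457
w5 bbox 203 306 210 242
225 (np.int64(214), np.int64(225)) 235 (np.int64(213), np.int64(224)) 255 (np.int64(211), np.int64(221)) 275 (np.int64(211), np.int64(222)) 285 (np.int64(211), np.int64(222)) 
at radius120 z [552.9  32.7 120.4]
tip px 254.6027794262248 216.76644018941448
bar (radius,z): [-115.08465417  110.0100931 ] tip radius -115.94814997455012
```

The bar lines up with the tip rows, about 10 mm behind the tip. I'll push 10 mm deeper along the tool for a safer hook, then go on lifting in small steps while watching the force.

>>> {"name": "servo_tool", "arguments": {"increments": [[0.3,-0.1,-0.3,0,0,0,-1],[0.7,-0.1,-0.7,0,0,0,-1],[0.7,-0.1,-0.5,0,0,0,-1],[0.7,-0.1,-0.3,0,0,0,-1],[0.7,-0.1,0,0,0,0,-1],[0.7,-0.1,0.1,0,0,0,-1],[0.7,-0.1,0.1,0,0,0,-1]]}}

```text
t: 8.95
ee_pos: [562.5, 21.2, 110.3]
orientation: [2.819, -0.283, 1.167]
ft_force: [-0.3, -0.1, 0.1]
width: 0.2
grasp_force: 0.0
```

>>> {"name": "servo_tool", "arguments": {"increments": [[0,0,0.2,0,0,0,-1],[0,0,0.4,0,0,0,-1],[0,0,0.4,0,0,0,-1]]}}

```text
t: 9.2
ee_pos: [562.5, 21.2, 114.2]
orientation: [2.819, -0.283, 1.167]
ft_force: [0.4, -0.6, -0.5]
width: 0.6
grasp_force: 0.0
```

```bash
python3 - <<'E'
from k2 import *
st();w=grab('wrist','w6.png');s=grab('scene','s6.png');t=grab('top','t6.png')
a=cv2.resize(w['image'][130:270,170:340],(680,560),interpolation=2)[:, :510]
a=cv2.resize(w['image'][140:260,190:330],(467,400),interpolation=2)
b=cv2.resize(t['image'][190:260,255:325],(330,330),interpolation=2)
c=np.zeros((400,800,3),np.uint8);c[:,:467]=a;c[:330,470:]=b
cv2.imwrite('pics/c6.png',c[:,:,::-1])
m=cv2.inRange(cv2.cvtColor(w['image'],cv2.COLOR_RGB2HSV),(22,140,130),(34,255,255))
for u in(235,255,275):
    v=np.nonzero(m[150:245,u])[0]+150;print(u,v.tolist())
E
```

```text
{'t': 9.2, 'qpos': [0.18, 0.38, 2.35, 3.82, 0.43, -1.93], 'ee_pos': [562.46, 21.19, 114.16], 'orientation': [2.82, -0.28, 1.17], 'ft_force': [0.37, -0.55, -0.45], 'width': 0.58}
235 [226, 227, 228, 229, 230, 231, 232, 233, 234, 235, 236, 237]
255 [225, 226, 227, 228, 229, 230, 231, 232, 233, 234]
275 [224, 225, 226, 227, 228, 229, 230, 231, 232, 233, 234, 235]
```

View pics/c6.png

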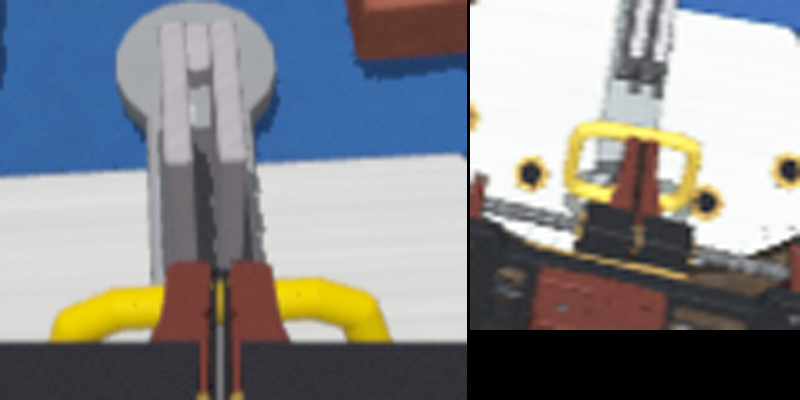

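Both views suggest the tip is at or over the bar rather than well under it. I'll check this numerically with the top camera, comparing it before and now.

```bash
python3 - <<'E'
from k2 import *
import pickle
t=pickle.load(open('D.pkl','rb'))['top'];s=pickle.load(open('D.pkl','rb'))['scene']
def proj(d,P):
    q=np.linalg.inv(d['extrinsics'])@np.r_[P,1];x,y=-q[0]/q[2],q[1]/q[2];f=1+d['k1']*(x*x+y*y);return (d['cx']+d['fx']*x*f).round(1),(d['cy']+d['fy']*y*f).round(1)
tip=ctrl.get_obs()['ee_pos'];z=R.from_rotvec(ctrl.get_obs()['orientation']).as_matrix()[:,2]
d0=pickle.load(open('w1.pkl','rb'));print('tool_from_cam',np.round(d0['tool_from_camera'],2).tolist())
print('axes',np.round(R.from_rotvec(ctrl.get_obs()['orientation']).as_matrix(),2).tolist())
print('tip top px',proj(t,tip),'40 back',proj(t,tip-40*z),'scene tip',proj(s,tip))
for n in('top0','t6','scene0','s6'):
    im=cv2.imread('pics/%s.png'%n);hs=cv2.cvtColor(im,cv2.COLOR_BGR2HSV);m=cv2.inRange(hs,(20,110,110),(36,255,255));r=cv2.inRange(hs,(0,110,40),(10,255,170))
    if 't' in n[:1]:
        for u in(280,284,288,291,294,298,302):
            print(n,u,'yel',np.nonzero(m[200:250,u])[0]+200,'red',(np.nonzero(r[200:250,u])[0]+200).tolist())
    else:
        ys,xs=np.nonzero(m[165:215,270:320]);print(n,'yel bbox',xs.min()+270,xs.max()+270,ys.min()+165,ys.max()+165)
        for v in range(170,202,3): print(v,(np.nonzero(m[v,270:320])[0]+270).tolist(),(np.nonzero(r[v,270:325])[0]+270).tolist())
E
```

```text
tool_from_cam [[-0.0, 0.97, 0.25, 66.7], [1.0, 0.0, 0.0, 0.9], [0.0, 0.25, -0.97, -197.69], [0.0, 0.0, 0.0, 1.0]]
axes [[0.69, -0.2, 0.69], [-0.14, -0.98, -0.14], [0.71, 0.0, -0.71]]
tip top px (np.float64(291.6), np.float64(214.3)) 40 back (np.float64(290.4), np.float64(224.1)) scene tip (np.float64(284.6), np.float64(177.4))
top0 280 yel [216 217 218 229 230 231] red []
top0 284 yel [216 217 218 230 231 232 233] red []
top0 288 yel [217 218 219 229 230 231 232 233 234] red []
top0 291 yel [217 218 219 231 232 233] red []
top0 294 yel [217 218 219 220 231 232 233 234] red []
top0 298 yel [218 219 220 221 231 232 233 234] red []
top0 302 yel [220 221 222 223 224 225 226 227 228 229 230 231 232 234] red []
t6 280 yel [216 217 218 229 230 231] red [248, 249]
t6 284 yel [216 217 218 230 231 232 245] red [249]
t6 288 yel [217 218 246] red [222, 223, 224, 225, 226, 227, 228, 229, 230, 231, 232, 233]
t6 291 yel [217 218 219] red [229, 230, 231, 232, 233, 234]
t6 294 yel [217 218 219 247] red [220, 221, 222, 230, 231, 232, 233, 234, 235]
t6 298 yel [218 219 220 221 231 232 233 234] red []
t
[... 229 characters left out ...]
85 [282, 300, 301] []
188 [282, 283, 301] []
191 [283, 284, 299, 300] []
194 [285, 286, 294, 295, 296, 297] []
197 [286, 287, 288, 290, 291, 292, 293, 294, 295, 296, 297] []
200 [] []
s6 yel bbox 282 304 180 213
170 [] [308, 309, 310, 311, 312, 313, 314, 315, 316, 317, 318, 319, 320, 321, 322, 323]
173 [] [310, 311, 312, 313, 314, 315, 316, 317, 318, 319, 320, 321, 322, 323, 324]
176 [] [287, 288, 312, 313, 314, 315, 316, 317, 318, 319, 320, 321, 322, 323, 324]
179 [] [288, 289, 313, 314, 315, 316, 324]
182 [283, 284] [290, 291]
185 [282] [291, 292, 293]
188 [282, 283] [293, 294]
191 [283, 284] []
194 [285, 286, 294] []
197 [286, 287, 288, 290, 291, 292, 293, 294, 295, 296, 297] []
200 [] []
```

```bash
python3 - <<'E'
import cv2,numpy as np
for n,us,vs in(('top0',(291,),range(208,224)),('t6',(288,290,291,292,294),range(208,224)),):
    im=cv2.imread(f'pics/{n}.png')[:,:,::-1]
    for u in us: print(n,u,[(v,*im[v,u].tolist()) for v in vs])
im=cv2.imread('pics/w6.png')[:,:,::-1]
for u in(245,250,255,262,268): print('w6',u,[(v,*im[v,u].tolist()) for v in range(214,240,2)])
E
```

```text
top0 291 [(208, 163, 171, 173), (209, 161, 169, 171), (210, 194, 203, 206), (211, 194, 202, 206), (212, 198, 208, 211), (213, 197, 206, 209), (214, 197, 207, 210), (215, 199, 207, 211), (216, 189, 193, 190), (217, 252, 241, 113), (218, 254, 250, 126), (219, 249, 233, 102), (220, 165, 155, 103), (221, 195, 202, 206), (222, 191, 201, 204), (223, 191, 201, 203)]
t6 288 [(208, 160, 167, 171), (209, 161, 167, 169), (210, 198, 206, 210), (211, 197, 205, 211), (212, 199, 207, 210), (213, 198, 206, 210), (214, 198, 206, 210), (215, 198, 206, 210), (216, 222, 208, 129), (217, 254, 247, 118), (218, 245, 222, 101), (219, 167, 127, 69), (220, 119, 79, 73), (221, 130, 85, 80), (222, 118, 68, 59), (223, 115, 63, 55)]
t6 290 [(208, 109, 114, 117), (209, 110, 114, 117), (210, 193, 202, 205), (211, 196, 205, 209), (212, 198, 207, 211), (213, 200, 208, 212), (214, 197, 208, 211), (215, 199, 210, 211), (216, 190, 190, 170), (217, 253, 242, 113), (218, 253, 244, 118), (219, 138, 97, 59), (220, 114, 68, 61), (221, 103, 63, 57), (222, 97, 60, 55), (223, 93, 57, 53)]
t6 291 [(208, 162, 169, 173), (209, 162
[... 1659 characters left out ...]
, 108, 96, 67), (226, 158, 137, 42), (228, 163, 141, 45), (230, 161, 140, 45), (232, 153, 133, 46), (234, 133, 114, 42), (236, 108, 95, 41), (238, 113, 111, 113)]
w6 262 [(214, 96, 93, 98), (216, 91, 88, 93), (218, 100, 64, 62), (220, 120, 61, 53), (222, 121, 63, 56), (224, 120, 64, 56), (226, 121, 66, 59), (228, 120, 62, 56), (230, 120, 63, 55), (232, 119, 64, 55), (234, 120, 62, 56), (236, 119, 62, 53), (238, 121, 62, 55)]
w6 268 [(214, 141, 144, 147), (216, 104, 105, 108), (218, 111, 86, 85), (220, 120, 63, 56), (222, 120, 63, 56), (224, 120, 62, 55), (226, 120, 63, 55), (228, 121, 64, 56), (230, 120, 63, 54), (232, 119, 62, 55), (234, 120, 63, 55), (236, 120, 63, 55), (238, 120, 63, 55)]
```

```bash
cat >> k2.py <<'E'
import pickle
D=pickle.load(open('D.pkl','rb'));d0=pickle.load(open('w1.pkl','rb'))
def wcam(p,rv):
    d=dict(d0);T=np.eye(4);T[:3,:3]=R.from_rotvec(rv).as_matrix();T[:3,3]=p;d['extrinsics']=T@d0['tool_from_camera'];return d
E
python3 - <<'E'
from k2 import *
rv=ctrl.get_obs()['orientation'];p=ctrl.get_obs()['ee_pos']
w3=wcam([488.7,35.89,146.96],rv);w6=wcam(p,rv)
for u,v in((172.3,215.1),(210.4,233.4),(302,228.4),(334.7,206.3)):print('hole',onz(w3,u,v,30).round(1))
def tri(*rs):
    X=cross(*rs);return X.round(1),[np.linalg.norm(np.cross(X-c,r)).round(1) for c,r in rs]
print('tip',tri(ray(w6,256,218.5),ray(D['top'],291,219.5)),'TCP',p)
print('topbar',tri(ray(w3,255,168.5),ray(D['top'],290.5,218)))
print('topbar w4',tri(ray(wcam([550.76,23.02,82.49],rv),255,191),ray(D['top'],290.5,218)))
print('topbar w6',tri(ray(w6,255,229.5),ray(D['top'],290.5,218)))
print('top+scene',tri(ray(D['scene'],284,182),ray(D['top'],277,218)), tri(ray(D['scene'],294.5,173),ray(D['top'],301,221)))
E
```

```text
hole [566.7 118.4  30. ]
hole [534.9  77.7  30. ]
hole [520.3 -25.2  30. ]
hole [540.1 -71.2  30. ]
tip (array([545.8,  24.7, 145.3]), [np.float64(1.1), np.float64(1.1)]) TCP [562.37822672  21.17631479 113.80427775]
topbar (array([552.7,  23.4, 115.2]), [np.float64(0.7), np.float64(0.7)])
topbar w4 (array([552.8,  23.1, 114.3]), [np.float64(0.9), np.float64(0.9)])
topbar w6 (array([553.1,  23.3, 112.7]), [np.float64(0.5), np.float64(0.5)])
top+scene (array([546.6,  57.5, 132.3]), [np.float64(3.7), np.float64(3.7)]) (array([544.5,  -1.6, 123.9]), [np.float64(0.5), np.float64(0.5)])
```

The two views agree on the visible finger end. It is about 32 mm behind the reported TCP and 10 mm up the tool's x, so the fingers were above and in front of the ring, which hasn't moved. I'll go back to the ring axis and insert about 32 mm deeper.

```bash
python3 - <<'E'
from k2 import *
print(delta(*posh(0,45,-.2,10,-1)),delta(*posh(0,45,-.2,55,-1)))
E
```

```text
[-1.86  0.36 -2.39  0.07 -0.06  0.03] [ 1.25 -0.28 -5.57  0.07 -0.06  0.03]
```

>>> {"name": "servo_tool", "arguments": {"increments": [[-0.9,0.2,-1.2,0,0,0,-1],[-1.9,0.4,-2.4,0,0,0,-1],[-1.9,0.4,-2.4,0,0,0,-1],[-1.5,0.3,-2.8,0,0,0,-1],[-0.9,0.2,-3.4,0,0,0,-1],[-0.4,0.1,-3.9,0,0,0,-1],[0.1,0,-4.4,0,0,0,-1],[0.1,0,-4.4,0,0,0,-1]]}}

```text
t: 10.02
ee_pos: [565.0, 20.8, 69.2]
orientation: [2.818, -0.284, 1.167]
ft_force: [-0.1, -0.1, 0.3]
width: 0.2
grasp_force: 0.0
```

>>> {"name": "servo_tool", "arguments": {"increments": [[0.4,-0.1,-0.4,0,0,0,-1],[0.8,-0.2,-0.8,0,0,0,-1],[1.1,-0.3,-1.2,0,0,0,-1],[1.1,-0.3,-1.2,0,0,0,-1]]}}

```text
t: 10.35
ee_pos: [574.9, 18.0, 57.1]
orientation: [2.819, -0.283, 1.166]
ft_force: [-0.1, -0.6, 0.0]
width: 0.4
grasp_force: 0.0
```

```bash
python3 - <<'E'
from k2 import *
st();print(delta(*posh(0,45,-.2,55,-1)))
w=grab('wrist','w7.png');t=grab('top','t7.png')
a=cv2.resize(w['image'][140:260,190:330],(467,400),interpolation=2)
b=cv2.resize(t['image'][190:260,255:325],(330,330),interpolation=2)
c=np.zeros((400,800,3),np.uint8);c[:,:467]=a;c[:330,470:]=b
cv2.imwrite('pics/c7.png',c[:,:,::-1])
for u in(245,262): print([(v,*w['image'][v,u].tolist()) for v in range(160,236,4)])
for u in(288,290,291,292,293,294): print(u,[(v,*t['image'][v,u].tolist()) for v in range(214,236,2)])
E
```

```text
{'t': 10.35, 'qpos': [0.16, 0.56, 2.33, 3.64, 0.56, -1.74], 'ee_pos': [574.92, 17.98, 57.1], 'orientation': [2.82, -0.28, 1.17], 'ft_force': [-0.1, -0.58, 0.03], 'width': 0.36}
[ 0.    0.04  0.1   0.08 -0.08  0.05]
[(160, 61, 63, 66), (164, 64, 64, 69), (168, 67, 68, 71), (172, 73, 72, 76), (176, 79, 79, 82), (180, 84, 82, 85), (184, 94, 92, 96), (188, 103, 99, 103), (192, 101, 98, 102), (196, 104, 100, 105), (200, 226, 199, 0), (204, 242, 216, 0), (208, 235, 209, 17), (212, 207, 180, 0), (216, 154, 131, 25), (220, 120, 63, 55), (224, 110, 59, 52), (228, 69, 34, 30), (232, 89, 44, 41)]
[(160, 113, 108, 112), (164, 111, 106, 111), (168, 110, 106, 109), (172, 111, 107, 112), (176, 109, 106, 110), (180, 110, 106, 110), (184, 110, 107, 111), (188, 109, 106, 110), (192, 107, 103, 108), (196, 108, 105, 107), (200, 235, 208, 0), (204, 243, 218, 1), (208, 230, 204, 1), (212, 197, 172, 8), (216, 154, 141, 106), (220, 119, 62, 54), (224, 108, 54, 50), (228, 69, 38, 34), (232, 89, 47, 41)]
288 [(214, 197, 205, 209), (216, 214, 191, 110), (218, 253, 245, 114), (220, 77, 52, 36), (222, 116, 66, 5
[... 576 characters left out ...]
92 [(214, 196, 204, 208), (216, 193, 203, 205), (218, 254, 249, 123), (220, 162, 134, 58), (222, 72, 41, 37), (224, 122, 68, 61), (226, 121, 67, 61), (228, 120, 68, 60), (230, 121, 66, 59), (232, 63, 55, 57), (234, 50, 53, 56)]
293 [(214, 193, 203, 206), (216, 194, 203, 206), (218, 254, 248, 119), (220, 202, 172, 73), (222, 99, 83, 81), (224, 114, 82, 77), (226, 169, 140, 136), (228, 128, 83, 78), (230, 128, 72, 63), (232, 71, 57, 58), (234, 50, 51, 56)]
294 [(214, 193, 202, 205), (216, 175, 183, 185), (218, 254, 246, 116), (220, 232, 209, 87), (222, 222, 225, 222), (224, 221, 224, 220), (226, 238, 238, 234), (228, 147, 138, 135), (230, 147, 131, 128), (232, 138, 120, 65), (234, 49, 50, 54)]
```

View pics/c7.png

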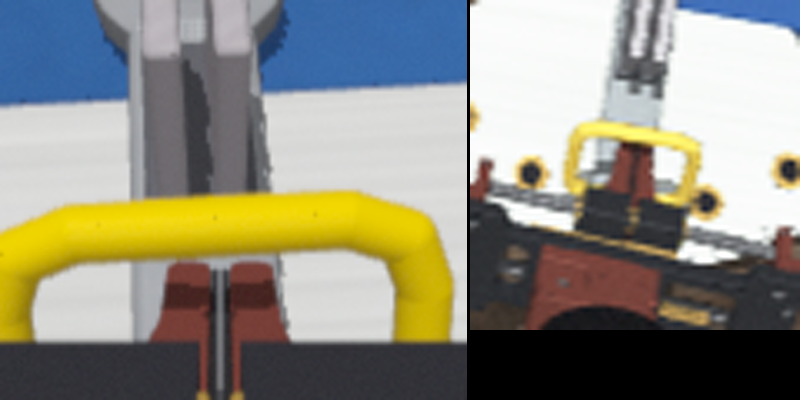

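The fingers are now inside the opening, with the bar's shadow across them and the tips just under the bar. I'll move 8 mm forward and then lift in small steps.

>>> {"name": "servo_tool", "arguments": {"increments": [[0.4,-0.1,-0.2,0,0,0,-1],[0.8,-0.1,-0.2,0,0,0,-1],[0.8,-0.1,0,0,0,0,-1],[0.8,-0.1,0.3,0,0,0,-1],[0.8,-0.1,0.6,0,0,0,-1],[0.8,-0.1,0.6,0,0,0,-1]]}}

```text
t: 10.95
ee_pos: [581.8, 17.3, 63.9]
orientation: [2.82, -0.283, 1.165]
ft_force: [-0.2, -0.1, -1.3]
width: -0.0
grasp_force: 0.6
```

>>> {"name": "servo_tool", "arguments": {"increments": [[0,0,0.2,0,0,0,-1],[0,0,0.4,0,0,0,-1],[0,0,0.4,0,0,0,-1]]}}

```text
t: 11.2
ee_pos: [581.4, 17.2, 67.3]
orientation: [2.82, -0.283, 1.163]
ft_force: [-2.3, 0.7, -4.6]
width: 0.7
grasp_force: 2.4
```

>>> {"name": "servo_tool", "arguments": {"increments": [[0,0,0.2,0,0,0,-1],[0,0,0.4,0,0,0,-1],[0,0,0.4,0,0,0,-1]]}}

```text
t: 11.45
ee_pos: [581.6, 17.2, 71.4]
orientation: [2.82, -0.283, 1.164]
ft_force: [-3.9, 0.7, -4.5]
width: 0.4
grasp_force: 3.1
```

That's contact, and the spring load (about 5 N) reads as expected. I'll keep lifting.

>>> {"name": "servo_tool", "arguments": {"increments": [[0,0,0.3,0,0,0,-1],[0,0,0.6,0,0,0,-1],[0,0,0.9,0,0,0,-1],[0,0,1.2,0,0,0,-1],[0,0,1.2,0,0,0,-1],[0,0,1.2,0,0,0,-1]]}}

```text
t: 11.95
ee_pos: [581.7, 17.2, 83.7]
orientation: [2.82, -0.283, 1.164]
ft_force: [-5.7, 1.3, -6.7]
width: 0.3
grasp_force: 4.2
```

```bash
python3 - <<'E'
from k2 import *
st()
w=grab('wrist','w8.png');t=grab('top','t8.png');s=grab('scene','s8.png')
for n,d in(('w',w),):
    m=cv2.inRange(cv2.cvtColor(d['image'],cv2.COLOR_RGB2HSV),(22,140,130),(34,255,255));ys,xs=np.nonzero(m[:245,180:330]);print(xs.min()+180,xs.max()+180,ys.min())
    u=255;v=np.nonzero(m[150:245,u])[0]+150;print(v.min(),v.max());v=v[v<v.min()+25]
m=cv2.inRange(cv2.cvtColor(t['image'],cv2.COLOR_RGB2HSV),(20,110,110),(36,255,255))
v2=np.nonzero(m[205:226,290])[0]+205;print(v2)
print('bar',cross(ray(w,255,v.mean()),ray(t,290.5,v2.mean())))
# swing increments
for a in(.1,.2,.3,.349,.4):
    p0,_=posh(0,45,-.2);p1,_=posh(a,45,-.2);print(a,((p1-p0)/10).round(2))
E
```

```text
{'t': 11.95, 'qpos': [0.16, 0.48, 2.32, 3.71, 0.48, -1.83], 'ee_pos': [581.7, 17.19, 83.66], 'orientation': [2.82, -0.28, 1.16], 'ft_force': [-5.74, 1.27, -6.72], 'width': 0.27}
187 324 217
218 236
[216 217 218]
bar [553.77175878  23.95965652 128.88624562]
0.1 [0.25 1.33 0.  ]
0.2 [0.64 2.62 0.  ]
0.3 [1.15 3.87 0.  ]
0.349 [1.45 4.46 0.  ]
0.4 [1.79 5.06 0.  ]
```

The pin is lifted about 18 mm. Now I'll start the swing towards +y along the arc.

>>> {"name": "servo_tool", "arguments": {"increments": [[0,0.3,0,0,0,0,-1],[0.1,0.7,0,0,0,0,-1],[0.2,1,0,0,0,0,-1],[0.3,1.3,0,0,0,0,-1],[0.4,1.7,0,0,0,0,-1],[0.5,2,0,0,0,0,-1],[0.5,2.3,0,0,0,0,-1],[0.6,2.6,0,0,0,0,-1],[0.6,2.6,0,0,0,0,-1]]}}

```text
t: 12.85
ee_pos: [587.6, 44.1, 83.1]
orientation: [2.821, -0.282, 1.163]
ft_force: [-6.3, 2.4, -6.9]
width: 0.7
grasp_force: 4.8
```

```bash
cat >> k2.py <<'E'
def look(tag):
    st();t=grab('top','t%s.png'%tag);w=grab('wrist','w%s.png'%tag);hs=cv2.cvtColor(t['image'],cv2.COLOR_RGB2HSV)
    m=cv2.inRange(hs,(20,110,110),(36,255,255))[205:245,255:325]
    k,l,s,c=cv2.connectedComponentsWithStats(m);print('top yellow',[(s[i,0]+255,s[i,1]+205,s[i,2],s[i,3],s[i,4]) for i in range(1,k) if s[i,4]>4])
    m=cv2.inRange(cv2.cvtColor(w['image'],cv2.COLOR_RGB2HSV),(22,140,130),(34,255,255))[150:243,100:420]
    k,l,s,c=cv2.connectedComponentsWithStats(m);print('wrist yellow',[(s[i,0]+100,s[i,1]+150,s[i,2],s[i,3],s[i,4]) for i in range(1,k) if s[i,4]>60])
    # top bar mid from the top view: two uppermost-bar side ends
    i=1+np.argmax(s[1:,4]);mm=(l==i);ys,xs=np.nonzero(mm);x0,x1=xs.min(),xs.max()
    # bar line: upper edge at cols 25% and 75% -> world at z=130
    pts=[]
    for f in(.25,.75):
        u=int(x0+f*(x1-x0));v=ys[xs==u];v=v[v<v.min()+18].mean();pts.append(onz(w,u+100,v+150,130))
    e=pts[1]-pts[0];mid=onz(w,(x0+x1)/2+100,(pts and ys[xs==int((x0+x1)/2)][:10].mean())+150,130)
    print('ring dir angle a ~',YAW-np.arctan2(-e[0],e[1])-np.pi if 0 else YAW-(np.arctan2(e[1],e[0])+np.pi/2),'mid angle a ~',YAW-np.arctan2(PIV[1]-mid[1],PIV[0]-mid[0]),mid.round(1))
E
python3 -c "
from k2 import *
look('9')"
```

```text
{'t': 12.85, 'qpos': [0.23, 0.49, 2.3, 3.83, 0.48, -1.89], 'ee_pos': [587.58, 44.15, 83.08], 'orientation': [2.82, -0.28, 1.16], 'ft_force': [-6.27, 2.37, -6.91], 'width': 0.66}
top yellow [(np.int32(264), np.int32(210), np.int32(29), np.int32(17), np.int32(142)), (np.int32(255), np.int32(213), np.int32(2), np.int32(5), np.int32(6)), (np.int32(319), np.int32(223), np.int32(6), np.int32(7), np.int32(18)), (np.int32(302), np.int32(229), np.int32(6), np.int32(6), np.int32(11)), (np.int32(284), np.int32(236), np.int32(5), np.int32(2), np.int32(5))]
wrist yellow [(np.int32(186), np.int32(212), np.int32(136), np.int32(31), np.int32(2344))]
ring dir angle a ~ 0.21928798660819668 mid angle a ~ 0.23307634964982563 [562.4  49.6 130. ]
```

The arm follows by friction with a ≈ 0.21 and the ring still centred on the finger. Next I'll continue to about 0.35.

>>> {"name": "servo_tool", "arguments": {"increments": [[0.1,0.3,0,0,0,0,-1],[0.2,0.6,0,0,0,0,-1],[0.4,0.9,0,0,0,0,-1],[0.5,1.2,0,0,0,0,-1],[0.7,1.5,0,0,0,0,-1],[0.8,1.75,0,0,0,0,-1],[0.8,1.75,0,0,0,0,-1]]}}

```text
t: 13.53
ee_pos: [594.9, 61.9, 82.6]
orientation: [2.822, -0.281, 1.161]
ft_force: [-8.7, 4.4, -6.6]
width: 0.5
grasp_force: 5.8
```

```bash
python3 -c "
from k2 import *
look('10')"
```

```text
{'t': 13.53, 'qpos': [0.27, 0.5, 2.27, 3.92, 0.47, -1.94], 'ee_pos': [594.91, 61.91, 82.6], 'orientation': [2.82, -0.28, 1.16], 'ft_force': [-8.71, 4.4, -6.56], 'width': 0.54}
top yellow [(np.int32(255), np.int32(205), np.int32(30), np.int32(19), np.int32(146)), (np.int32(319), np.int32(223), np.int32(6), np.int32(7), np.int32(18)), (np.int32(287), np.int32(232), np.int32(2), np.int32(4), np.int32(5))]
wrist yellow [(np.int32(187), np.int32(205), np.int32(132), np.int32(38), np.int32(2320))]
ring dir angle a ~ 0.35741230391181267 mid angle a ~ 0.40620563034370594 [571.3  67.6 130. ]
```

The estimate is a ≈ 0.345, so I'll lower in steps.

>>> {"name": "servo_tool", "arguments": {"increments": [[0,0,-0.3,0,0,0,-1],[0,0,-0.6,0,0,0,-1],[0,0,-0.8,0,0,0,-1],[0,0,-1,0,0,0,-1],[0,0,-1,0,0,0,-1]]}}

```text
t: 14.05
ee_pos: [596.4, 61.5, 73.8]
orientation: [2.819, -0.281, 1.166]
ft_force: [-5.2, 3.1, -2.5]
width: 0.4
grasp_force: 3.6
```

```bash
python3 -c "
from k2 import *
look('11')"
```

```text
{'t': 14.05, 'qpos': [0.27, 0.52, 2.27, 3.88, 0.49, -1.9], 'ee_pos': [596.39, 61.49, 73.75], 'orientation': [2.82, -0.28, 1.17], 'ft_force': [-5.25, 3.08, -2.48], 'width': 0.44}
top yellow [(np.int32(255), np.int32(205), np.int32(30), np.int32(19), np.int32(148)), (np.int32(319), np.int32(223), np.int32(6), np.int32(7), np.int32(18)), (np.int32(270), np.int32(231), np.int32(4), np.int32(2), np.int32(5))]
wrist yellow [(np.int32(186), np.int32(206), np.int32(133), np.int32(37), np.int32(2334))]
ring dir angle a ~ 0.35822163911372806 mid angle a ~ 0.3969286642674561 [567.9  68.4 130. ]
```

>>> {"name": "servo_tool", "arguments": {"increments": [[0,0,-0.3,0,0,0,-1],[0,0,-0.6,0,0,0,-1],[0,0,-0.6,0,0,0,-1]]}}

```text
t: 14.4
ee_pos: [598.4, 61.1, 68.9]
orientation: [2.817, -0.283, 1.172]
ft_force: [0.3, 0.4, -0.7]
width: 0.2
grasp_force: 0.0
```

```bash
python3 -c "
from k2 import *
look('12')"
```

```text
{'t': 14.4, 'qpos': [0.27, 0.54, 2.27, 3.86, 0.51, -1.88], 'ee_pos': [598.38, 61.11, 68.93], 'orientation': [2.82, -0.28, 1.17], 'ft_force': [0.3, 0.43, -0.67], 'width': 0.21}
top yellow [(np.int32(255), np.int32(205), np.int32(30), np.int32(19), np.int32(147)), (np.int32(319), np.int32(223), np.int32(6), np.int32(7), np.int32(19)), (np.int32(287), np.int32(232), np.int32(2), np.int32(4), np.int32(5))]
wrist yellow [(np.int32(184), np.int32(204), np.int32(138), np.int32(39), np.int32(2524))]
ring dir angle a ~ 0.3596461782684428 mid angle a ~ 0.3931563897442776 [567.6  68.  130. ]
```

The contact was lost near the plate height, so the pin is probably standing on the plate. I'll compare the ring's direction here with the a=0 pictures to get the sign of the remaining error.

```bash
python3 - <<'E'
from k2 import *
t=D['top']
def topdir(n,z):
    im=cv2.imread('pics/%s.png'%n);m=cv2.inRange(cv2.cvtColor(im,cv2.COLOR_BGR2HSV),(20,90,110),(36,255,255))
    m[:, :235]=0;m[:,318:]=0;m[:195]=0;m[240:]=0
    k,l,s,c=cv2.connectedComponentsWithStats(m,connectivity=8);i=1+np.argmax(s[1:,4]);b=s[i];g=im.astype(float)
    P=[]
    for u in range(b[0]+5,b[0]+b[2]-5):
        v=np.nonzero(l[:,u]==i)[0];v0=v.min();vv=np.arange(v0-1,v0+4)
        sat=np.clip(g[vv,u,2]-g[vv,u,0],0,None);vc=(vv*sat).sum()/sat.sum();P.append(onz(t,u,vc,z)[:2])
    P=np.array(P);vx=cv2.fitLine(P.astype(np.float32),cv2.DIST_HUBER,0,.01,.01).ravel()[:2];vx*=np.sign(vx[1])
    L=onz(t,b[0],b[1]+8,z)[:2];Rr=onz(t,b[0]+b[2]-1,b[1]+10,z)[:2]
    return np.arctan2(vx[0],vx[1]),b
a0,b0=topdir('top0',118)
for n in('t8','t9','t10','t11','t12'):
    a,b=topdir(n,130);print(n,'a=',round(a-a0,3),b)
def wdir(n,p,rv,z):
    im=cv2.imread('pics/%s.png'%n);m=cv2.inRange(cv2.cvtColor(im,cv2.COLOR_BGR2HSV),(22,140,130),(34,255,255));w=wcam(p,rv)
    P=[]
    for u in range(220,292):
        v=np.nonzero(m[150:243,u])[0]+150
        if len(v): P.append(onz(w,u,v.min(),z)[:2])
    vx=cv2.fitLine(np.array(P,np.float32),cv2.DIST_HUBER,0,.01,.01).ravel()[:2];vx*=np.sign(vx[1]);return np.arctan2(vx[0],vx[1])
rv=[2.82,-.283,1.166]
w0=wdir('w7',[574.92,17.98,57.1],rv,118)
for n,p,rv,z in(('w8',[581.7,17.2,83.7],[2.82,-.283,1.164],135),('w9',[587.6,44.15,83.1],[2.821,-.282,1.163],135),('w10',[594.9,61.9,82.6],[2.822,-.281,1.161],135),('w12',[598.4,61.1,68.9],[2.817,-.283,1.172],130)): print(n,round(wdir(n,p,rv,z)-w0,3))
E
```

```text
t8 a= -0.013 [275 215  34  20 161]
t9 a= 0.169 [264 210  29  17 152]
t10 a= 0.17 [250 205  36  19 178]
t11 a= 0.095 [250 205  35  19 178]
t12 a= 0.094 [250 205  35  19 181]
w8 -0.002
w9 0.203
w10 0.357
w12 0.357
```

```bash
python3 - <<'E'
from k2 import *
for n,p,rv,a in(('w3',[488.7,35.89,146.96],[2.819,-.284,1.167],0),('w4',[550.76,23.02,82.49],[2.82,-.283,1.166],0),('w7',[574.92,17.98,57.1],[2.82,-.283,1.166],0),('w8',[581.7,17.2,83.7],[2.82,-.283,1.164],0),('w9',[587.6,44.15,83.1],[2.821,-.282,1.163],.2),('w10',[594.9,61.9,82.6],[2.822,-.281,1.161],.35),('w11',[596.4,61.5,73.8],[2.819,-.281,1.166],.35),('w12',[598.4,61.1,68.9],[2.817,-.283,1.172],.35)):
    im=cv2.imread('pics/%s.png'%n);m=cv2.inRange(cv2.cvtColor(im,cv2.COLOR_BGR2HSV),(22,140,100),(34,255,255));w=wcam(p,rv);o=[]
    h=YAW-a;d=np.array([np.cos(h),np.sin(h),0])
    for u in(240,255,270):
        v=np.nonzero(m[150:243,u])[0]+150;c,r=ray(w,u,v.min());t=(np.r_[PIV,0]-118*d-c)@d/(r@d);o.append((c+t*r)[2])
    print(n,np.round(o,1))
E
```

```text
w3 [120.8 121.2 120. ]
w4 [121.3 121.5 120.7]
w7 [120.8 121.  121.2]
w8 [140.5 140.6 139.7]
w9 [139.8 139.6 139.5]
w10 [139.5 139.5 139.5]
w11 [132.2 132.2 133.3]
w12 [132.9 132.9 132.9]
```

The heights give 19.4 mm of lift at w8 and about 12 mm now, so the pin is standing on the plate very near the hole. I'll lower the finger into the slack, then nudge the ring's side along the arc until the pin drops.

>>> {"name": "servo_tool", "arguments": {"increments": [[0,0,-0.4,0,0,0,-1],[0,0,-0.8,0,0,0,-1],[0,0,-1.2,0,0,0,-1],[0.2,0.3,-1.2,0,0,0,-1],[0.3,0.6,-1.2,0,0,0,-1],[0.5,0.9,-1.2,0,0,0,-1],[0.5,1,-1.2,0,0,0,-1],[0.5,1,-1.2,0,0,0,-1]]}}

```text
t: 15.17
ee_pos: [601.6, 71.2, 55.9]
orientation: [2.819, -0.282, 1.167]
ft_force: [-0.1, -0.3, -0.1]
width: 0.3
grasp_force: 0.0
```

>>> {"name": "servo_tool", "arguments": {"increments": [[0.05,0.1,0,0,0,0,-1],[0.1,0.2,0,0,0,0,-1],[0.1,0.2,0,0,0,0,-1]]}}

```text
t: 15.42
ee_pos: [602.5, 72.8, 55.8]
orientation: [2.819, -0.283, 1.166]
ft_force: [0.5, 0.6, 0.3]
width: 0.4
grasp_force: 0.0
```

```bash
cat >> k2.py <<'E'
def lift(tag,a):
    st();w=grab('wrist','w%s.png'%tag);m=cv2.inRange(cv2.cvtColor(w['image'],cv2.COLOR_RGB2HSV),(22,140,100),(34,255,255))
    ys,xs=np.nonzero(m[150:243,120:390]);xs=xs+120;cx=int((xs.min()+xs.max())/2);h=YAW-a;d=np.array([np.cos(h),np.sin(h),0]);o=[];P=[]
    for u in range(cx-35,cx+36,5):
        v=np.nonzero(m[150:243,u])[0]+150;c,r=ray(w,u,v.min());t=(np.r_[PIV,0]-118*d-c)@d/(r@d);o.append((c+t*r)[2]);P.append(onz(w,u,v.min(),np.mean(o))[:2])
    vx=cv2.fitLine(np.array(P,np.float32),cv2.DIST_HUBER,0,.01,.01).ravel()[:2];vx*=np.sign(vx[1])
    print('lift',np.median(o)-121,'a',np.arctan2(vx[0],vx[1])-YAW*-1, 'cols',xs.min(),xs.max())
E
python3 -c "
from k2 import *
lift('13',.35)"
```

```text
{'t': 15.42, 'qpos': [0.29, 0.57, 2.25, 3.88, 0.52, -1.87], 'ee_pos': [602.47, 72.83, 55.8], 'orientation': [2.82, -0.28, 1.17], 'ft_force': [0.52, 0.57, 0.33], 'width': 0.42}
lift 11.568505096472137 a 0.36017573 cols 203 361
```

>>> {"name": "servo_tool", "arguments": {"increments": [[0.05,0.1,0,0,0,0,-1],[0.1,0.2,0,0,0,0,-1],[0.1,0.2,0,0,0,0,-1]]}}

```text
t: 15.72
ee_pos: [603.5, 74.8, 55.7]
orientation: [2.819, -0.283, 1.166]
ft_force: [-0.6, -1.2, 0.0]
width: 0.5
grasp_force: 0.0
```

>>> {"name": "servo_tool", "arguments": {"increments": [[0.05,0.1,0,0,0,0,-1],[0.1,0.2,0,0,0,0,-1],[0.1,0.2,0,0,0,0,-1]]}}

```text
t: 15.97
ee_pos: [604.5, 76.9, 55.7]
orientation: [2.819, -0.283, 1.166]
ft_force: [0.1, 1.2, 0.4]
width: 0.4
grasp_force: 0.0
```

```bash
python3 -c "
from k2 import *
lift('14',.35)"
```

```text
{'t': 15.97, 'qpos': [0.3, 0.58, 2.24, 3.89, 0.52, -1.88], 'ee_pos': [604.5, 76.86, 55.71], 'orientation': [2.82, -0.28, 1.17], 'ft_force': [0.1, 1.22, 0.39], 'width': 0.35}
lift 11.44672708714188 a 0.35884672 cols 212 372
```

>>> {"name": "servo_tool", "arguments": {"increments": [[0.05,0.1,0,0,0,0,-1],[0.1,0.2,0,0,0,0,-1],[0.1,0.2,0,0,0,0,-1]]}}

```text
t: 16.27
ee_pos: [605.4, 78.8, 55.6]
orientation: [2.819, -0.283, 1.166]
ft_force: [-1.5, -0.4, 0.2]
width: 0.8
grasp_force: 0.3
```

>>> {"name": "servo_tool", "arguments": {"increments": [[0.05,0.1,0,0,0,0,-1],[0.1,0.2,0,0,0,0,-1],[0.1,0.2,0,0,0,0,-1]]}}

```text
t: 16.52
ee_pos: [605.7, 79.5, 55.5]
orientation: [2.818, -0.286, 1.165]
ft_force: [-2.4, -6.6, 0.9]
width: 0.6
grasp_force: 3.3
```

```bash
python3 -c "
from k2 import *
lift('15',.35)"
```

```text
{'t': 16.52, 'qpos': [0.31, 0.58, 2.24, 3.91, 0.52, -1.89], 'ee_pos': [605.69, 79.55, 55.48], 'orientation': [2.82, -0.29, 1.16], 'ft_force': [-2.35, -6.57, 0.93], 'width': 0.55}
lift 11.635070273684903 a 0.36930102 cols 218 378
```

>>> {"name": "servo_tool", "arguments": {"increments": [[0.05,0.1,0,0,0,0,-1],[0.1,0.15,0,0,0,0,-1],[0.1,0.15,0,0,0,0,-1]]}}

```text
t: 16.82
ee_pos: [606.0, 79.9, 55.4]
orientation: [2.817, -0.289, 1.163]
ft_force: [-3.8, -11.1, 3.9]
width: 0.5
grasp_force: 5.9
```

```bash
python3 -c "
from k2 import *
lift('16',.36)"
```

```text
{'t': 16.82, 'qpos': [0.31, 0.58, 2.24, 3.92, 0.52, -1.9], 'ee_pos': [605.97, 79.92, 55.35], 'orientation': [2.82, -0.29, 1.16], 'ft_force': [-3.79, -11.11, 3.93], 'width': 0.53}
lift 11.59184994314029 a 0.3724352 cols 218 379
```

An 11 N push isn't moving the arm, so I'll back off and re-check.

>>> {"name": "servo_tool", "arguments": {"increments": [[-0.2,-0.4,0,0,0,0,-1],[-0.3,-0.6,0,0,0,0,-1],[-0.3,-0.6,0,0,0,0,-1]]}}

```text
t: 17.12
ee_pos: [604.2, 76.0, 55.6]
orientation: [2.819, -0.283, 1.165]
ft_force: [-1.0, -0.4, 0.8]
width: 0.3
grasp_force: 0.0
```

```bash
python3 -c "
from k2 import *
lift('17',.35)
s=grab('scene','s17.png');w=cv2.imread('pics/w17.png');wb=cv2.imread('pics/w16.png');w4=cv2.imread('pics/w4.png')
print([onz(wcam(ctrl.get_obs()['ee_pos'],ctrl.get_obs()['orientation']),u,v,30).round(1).tolist() for u,v in((255,200),)])
# holes: gold ring blobs w/ dark centre in wrist
m=cv2.inRange(cv2.cvtColor(w,cv2.COLOR_BGR2HSV),(12,100,90),(24,255,255))[:243]
k,l,st_,c=cv2.connectedComponentsWithStats(m);W=wcam(ctrl.get_obs()['ee_pos'],ctrl.get_obs()['orientation'])
for i in range(1,k):
    if st_[i,4]>40: q=onz(W,*c[i],30);print(st_[i].tolist(),q.round(1), 'r',np.hypot(*(q[:2]-PIV)).round(1))
"
```

```text
{'t': 17.12, 'qpos': [0.3, 0.58, 2.24, 3.89, 0.52, -1.88], 'ee_pos': [604.18, 75.97, 55.64], 'orientation': [2.82, -0.28, 1.17], 'ft_force': [-1.02, -0.44, 0.84], 'width': 0.32}
lift 11.632802989437721 a 0.36273342 cols 210 369
[[632.4, 70.5, 30.0]]
[500, 91, 12, 9, 43] [ 705.6 -214.8   30. ] r 225.0
```

>>> {"name": "servo_tool", "arguments": {"increments": [[-0.2,-0.4,0,0,0,0,-1],[-0.4,-0.8,0,0,0,0,-1],[-0.6,-1.2,0,0,0,0,-1],[-0.8,-1.6,0,0,0,0,-1],[-1,-2,0,0,0,0,-1],[-1.1,-2.3,0,0,0,0,-1],[-1.1,-2.3,0,0,0,0,-1]]}}

```text
t: 17.8
ee_pos: [592.9, 52.4, 55.5]
orientation: [2.819, -0.284, 1.165]
ft_force: [-0.7, 0.5, -1.0]
width: 0.5
grasp_force: 0.0
```

>>> {"name": "servo_tool", "arguments": {"increments": [[-0.05,-0.1,0,0,0,0,-1],[-0.1,-0.2,0,0,0,0,-1],[-0.1,-0.2,0,0,0,0,-1]]}}

```text
t: 18.05
ee_pos: [592.3, 51.1, 55.7]
orientation: [2.819, -0.283, 1.166]
ft_force: [0.0, 0.8, 0.0]
width: 0.2
grasp_force: 0.0
```

>>> {"name": "servo_tool", "arguments": {"increments": [[-0.05,-0.1,0,0,0,0,-1],[-0.1,-0.2,0,0,0,0,-1],[-0.1,-0.2,0,0,0,0,-1]]}}

```text
t: 18.3
ee_pos: [591.2, 49.1, 55.6]
orientation: [2.819, -0.283, 1.166]
ft_force: [-0.7, -0.1, 0.2]
width: 0.4
grasp_force: 0.0
```

```bash
python3 -c "
from k2 import *
lift('18',.35)"
```

```text
{'t': 18.3, 'qpos': [0.24, 0.57, 2.29, 3.77, 0.54, -1.81], 'ee_pos': [591.22, 49.13, 55.63], 'orientation': [2.82, -0.28, 1.17], 'ft_force': [-0.69, -0.12, 0.22], 'width': 0.39}
lift 0.5231444912912337 a 0.33519715 cols 164 304
```

The lift now reads about 0.5 mm with the ring smaller in view, so the pin seems to have dropped. I'll re-centre the finger and check again.

>>> {"name": "servo_tool", "arguments": {"increments": [[0.2,0.4,0,0,0,0,-1],[0.4,0.8,0,0,0,0,-1],[0.5,1.1,0,0,0,0,-1],[0.5,1.1,0,0,0,0,-1]]}}

```text
t: 18.68
ee_pos: [597.0, 61.1, 55.9]
orientation: [2.819, -0.282, 1.167]
ft_force: [1.1, -0.1, -0.1]
width: 0.5
grasp_force: 0.0
```

```bash
python3 -c "
from k2 import *
lift('19',.35)
t=grab('top','t19.png');m=cv2.inRange(cv2.cvtColor(t['image'],cv2.COLOR_RGB2HSV),(20,110,110),(36,255,255))[190:245,235:325]
for y in range(8,45,2): print(y+190,(np.nonzero(m[y])[0]+235).tolist())
def proj(d,P):
    q=np.linalg.inv(d['extrinsics'])@np.r_[P,1];x,y=-q[0]/q[2],q[1]/q[2];f=1+d['k1']*(x*x+y*y);return (d['cx']+d['fx']*x*f).round(1),(d['cy']+d['fy']*y*f).round(1)
for a in(0,.33,.349,.365):
  for l in(0,12):
    h=YAW-a;d=np.array([np.cos(h),np.sin(h),0]);n=np.array([-d[1],d[0],0])
    print(a,l,[proj(D['top'],np.r_[PIV,118+l]-118*d+s*n) for s in(-25,0,25)])
"
```

```text
{'t': 18.68, 'qpos': [0.27, 0.57, 2.27, 3.82, 0.53, -1.84], 'ee_pos': [596.97, 61.08, 55.87], 'orientation': [2.82, -0.28, 1.17], 'ft_force': [1.11, -0.06, -0.08], 'width': 0.5}
lift 0.6821112357635428 a 0.3383218 cols 189 332
198 []
200 []
202 []
204 []
206 []
208 [262, 263, 264, 265, 266, 267, 268, 269, 270]
210 [261, 262, 263, 267, 268, 269, 270, 271, 272, 273, 274]
212 [251, 254, 260, 261, 262, 270, 271, 272, 273, 274, 275, 276, 277]
214 [250, 255, 259, 260, 261, 274, 275, 276, 277, 278, 279, 280]
216 [251, 255, 258, 259, 260, 277, 278, 279, 280, 281, 282, 283]
218 [258, 259, 260, 281, 282, 283, 284, 285]
220 [259, 260, 261, 284, 285]
222 [283, 284, 285]
224 [282, 283, 284, 320, 324]
226 [282, 283, 319, 320]
228 [320, 321, 323, 324]
230 [261, 262, 306]
232 [270, 271, 273, 282, 307]
234 [278, 280, 283, 288, 307]
0 0 [(np.float64(300.6), np.float64(219.2)), (np.float64(290.7), np.float64(217.5)), (np.float64(280.9), np.float64(215.9))]
0 12 [(np.float64(301.2), np.float64(218.7)), (np.float64(291.2), np.float64(217.0)), (np.float64(281.3), np.float64(215.3))]
0.33 0 [(np.float64(284.9), np.float64(217.2)), (np.float64(276.1), np.float64(212.5)), (np.float64(267.3), np.float64(207.8))]
0.33 12 [(np.float64(285.3), np.float64(216.7)), (np.float64(276.4), np.float64(211.9)), (np.float64(267.5), np.float64(207.1))]
0.349 0 [(np.float64(284.0), np.float64(217.0)), (np.float64(275.3), np.float64(212.1)), (np.float64(266.6), np.float64(207.2))]
0.349 12 [(np.float64(284.4), np.float64(216.4)), (np.float64(275.6), np.float64(211.5)), (np.float64(266.8), np.float64(206.5))]
0.365 0 [(np.float64(283.3), np.float64(216.7)), (np.float64(274.7), np.float64(211.7)), (np.float64(266.1), np.float64(206.7))]
0.365 12 [(np.float64(283.7), np.float64(216.2)), (np.float64(274.9), np.float64(211.1)), (np.float64(266.2), np.float64(206.0))]
```

The pin is home in the +20° hole: the bar position matches a = 0.349 and lift ≈ 0. I'll drop the finger slightly to mid-slack and retract along the tool axis.

>>> {"name": "servo_tool", "arguments": {"increments": [[0,0,-0.3,0,0,0,-1],[0,0,-0.5,0,0,0,-1],[-0.3,0.1,-0.2,0,0,0,-1],[-0.7,0.1,0.2,0,0,0,-1],[-1.1,0.2,0.6,0,0,0,-1],[-1.4,0.3,0.9,0,0,0,-1],[-1.4,0.3,0.9,0,0,0,-1]]}}

```text
t: 19.37
ee_pos: [581.7, 63.3, 65.5]
orientation: [2.819, -0.283, 1.166]
ft_force: [0.3, -0.3, -1.0]
width: 0.4
grasp_force: 0.0
```

>>> {"name": "servo_tool", "arguments": {"increments": [[-0.5,0.1,0.5,0,0,0,-1],[-1,0.2,1,0,0,0,-1],[-1.5,0.3,1.5,0,0,0,-1],[-2,0.4,2,0,0,0,-1],[-2.5,0.5,2.5,0,0,0,-1],[-3.5,0.7,3.5,0,0,0,-1],[-5,1,5,0,0,0,-1],[-7,1.4,7,0,0,0,-1],[-8,1.6,10,0,0,0,-1],[-8,1.6,10,0,0,0,-1]]}}

```text
t: 20.2
ee_pos: [501.1, 79.8, 167.5]
orientation: [2.82, -0.282, 1.169]
ft_force: [0.3, 0.1, -0.3]
width: 0.3
grasp_force: 0.0
```

```bash
python3 - <<'E'
from k2 import *
lift('20',.349)
t=grab('top','t20.png');s=grab('scene','s20.png')
def prof(im,b): 
    h=cv2.cvtColor(im,cv2.COLOR_RGB2HSV);return h
for nm,r in(('block',(238,150,278,178)),('bottle',(180,185,212,220)),('coupler',(360,215,398,245)),('bar',(312,160,360,190))):
    a=cv2.imread('pics/top0.png')[r[1]:r[3],r[0]:r[2]].astype(int);b=t['image'][:,:,::-1][r[1]:r[3],r[0]:r[2]].astype(int);print(nm,np.abs(a-b).mean().round(2),np.abs(a-b).max())
m=cv2.inRange(cv2.cvtColor(t['image'],cv2.COLOR_RGB2HSV),(20,110,110),(36,255,255))[190:245,235:325]
k,l,q,c=cv2.connectedComponentsWithStats(m);print([(q[i].tolist(),c[i].round(1).tolist()) for i in range(1,k) if q[i,4]>8])
E
```

```text
{'t': 20.2, 'qpos': [0.41, 0.19, 2.41, 4.41, 0.44, -2.35], 'ee_pos': [501.1, 79.79, 167.48], 'orientation': [2.82, -0.28, 1.17], 'ft_force': [0.26, 0.07, -0.3], 'width': 0.32}Traceback (most recent call last):
  File "<stdin>", line 2, in <module>
  File "k2.py", line 51, in lift
    v=np.nonzero(m[150:243,u])[0]+150;c,r=ray(w,u,v.min());t=(np.r_[PIV,0]-118*d-c)@d/(r@d);o.append((c+t*r)[2]);P.append(onz(w,u,v.min(),np.mean(o))[:2])
                                                  ~~~~~^^
    return umr_minimum(a, axis, None, out, keepdims, initial, where)
ValueError: zero-size array to reduction operation minimum which has no identity
```

```bash
python3 - <<'E'
from k2 import *
w=grab('wrist','w21.png');t=grab('top','t20.png')
for nm,r in(('block',(238,150,278,178)),('bottle',(180,185,212,220)),('coupler',(360,215,398,245)),('bar',(312,160,360,190))):
    a=cv2.imread('pics/top0.png')[r[1]:r[3],r[0]:r[2]].astype(int);b=t['image'][:,:,::-1][r[1]:r[3],r[0]:r[2]].astype(int);print(nm,np.abs(a-b).mean().round(2))
def big(im,lo,sl):
    m=cv2.inRange(cv2.cvtColor(im,cv2.COLOR_RGB2HSV),lo,(36,255,255))[sl];k,l,q,c=cv2.connectedComponentsWithStats(m)
    for i in range(1,k):
        if q[i,4]>25: print(q[i].tolist(),c[i].round(1).tolist())
    i=1+np.argmax(q[1:,4]);return l==i,q[i]
M,q=big(w['image'],(22,140,100),np.s_[:243])
a=.349;h=YAW-a;d=np.array([np.cos(h),np.sin(h),0]);cx=q[0]+q[2]//2;o=[];P=[]
for u in range(cx-15,cx+16,3):
    v=np.nonzero(M[:,u])[0].min();c,r=ray(w,u,v);s=(np.r_[PIV,0]-118*d-c)@d/(r@d);o.append((c+s*r)[2]);P.append(onz(w,u,v,121)[:2])
vx=cv2.fitLine(np.array(P,np.float32),2,0,.01,.01).ravel()[:2];vx*=np.sign(vx[1]);print('lift',np.median(o)-121,'a',np.arctan2(*vx)+YAW)
print('top');big(t['image'],(20,110,110),np.s_[:,235:330])
E
```

```text
block 1.61
bottle 1.49
coupler 1.6
bar 1.54
[220, 173, 73, 63, 1300] [256.5, 197.9]
[362, 211, 15, 13, 54] [369.0, 217.4]
[206, 219, 16, 14, 62] [213.7, 226.2]
[255, 222, 2, 14, 27] [255.5, 228.3]
[330, 232, 16, 10, 38] [337.0, 235.9]
lift -0.3847124891894964 a 0.28961748
top
[23, 207, 28, 24, 232] [36.1, 219.2]
[36, 288, 11, 6, 26] [40.9, 290.5]
```

The pin is home (lift ≈ 0), the objects are unchanged in the top view, and the fingers are clear of the ring. I'm handing the job in.

```bash
python3 -c "
from workcell import ctrl
print(ctrl.close_job())"
```

```text
the job is handed in; nothing more can be done
None
```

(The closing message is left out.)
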